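Get the spectacle case out from behind the bottles

TASK

My spectacle case lies in the grey organiser behind the three toiletries. Stand all three of them on the cork mat first, leaving the case where it is meanwhile; then lay the case flat, right side up, in the red valet tray; only after that put each of the three back in the middle of the coaster of its own colour. Keep the bottles and the jar upright throughout and do not shift the little candle standing there.

Things in the scene. Friction and masses are not known exactly. Their poses are not given: they have to be found in the camera images.
- talc_bottle: Teal talcum bottle with a white label band, upright and round, all one piece: body 48 mm across up to 95 mm high, narrower teal cap (32 mm across) to 118 mm. 0.15 to 0.27 kg. Origin: centre of its underside, z up; its yaw means nothing.
- lotion_bottle: Orange lotion bottle with a pale band and a small white cap, upright and round: body 44 mm across up to 90 mm high, cap 24 mm across to 112 mm. 0.13 to 0.25 kg. Origin: centre of its underside, z up; its yaw means nothing.
- cream_jar: Violet cream jar with a white band and a pale lilac lid, upright and round: body 50 mm across up to 68 mm high, lid 44 mm across to 88 mm (the lid is fast). 0.11 to 0.2 kg. Origin: centre of its underside, z up; its yaw means nothing.
- spectacle_case: Rigid navy spectacle case, shut: rounded box 50 mm wide (its x), 150 mm long (its y), 34 mm high, 0.09 to 0.17 kg. Origin: centre of its underside. It lies on the organiser's 8 mm floor, parallel to the row of coasters within 0.05 rad, its centre 65 mm behind that row, some 15 mm clear of the bottles and about 50 mm before the 45 mm high back wall.
- coaster_teal: Teal disc, home of the teal talcum bottle: 64 mm across, 3 mm thick, fixed on the 8 mm floor of the grey organiser (top 11 mm above the table). Origin: centre of its underside; x axis: from the organiser's front to its back. The three coasters form a row along y, 85 mm apart, in varying order. At the start only its rim shows round the bottle.
- coaster_orange: Orange disc, home of the orange lotion bottle: 64 mm across, 3 mm thick, fixed on the 8 mm floor of the grey organiser (top 11 mm above the table). Origin: centre of its underside; x axis: from the organiser's front to its back. The three coasters form a row along y, 85 mm apart, in varying order. The organiser (fixed) is 200 mm deep, 300 mm wide; the row is 50 mm in front of its middle.
- coaster_violet: Violet disc, home of the violet cream jar: 64 mm across, 3 mm thick, fixed on the 8 mm floor of the grey organiser (top 11 mm above the table). Origin: centre of its underside; x axis: from the organiser's front to its back. The three coasters form a row along y, 85 mm apart, in varying order. The organiser's front and side rims are 16 mm high, its back wall 45 mm.
- cork_mat: Cork mat, the side area: 280 mm (its x) by 130 mm (its y), 4 mm thick, fixed on the table to the left or right of the organiser. Origin: centre of its underside. Room for three in a row along its x, 80 mm apart.
- valet_tray: Dark red open tray, fixed on the table on the other side of the organiser from the mat: 220 mm (its x) by 130 mm (its y) outside, 25 mm high, walls and floor 5 mm thick (inside 210 by 120 mm). Origin: centre of its underside.
- candle: Small squat candle in white glass, 36 mm across, 45 mm high, standing loose in the organiser's back left corner (its +y side), beyond the end of the spectacle case. Not part of the job. Origin: centre of its underside.

How it is judged (in metres and radians):
On the way, in this order (a step that is already met when the one before it is completed fails the run):
1. all three toiletries stand released on the cork mat, with the spectacle case still in its place (x of talc_bottle in the frame of cork_mat between -0.14 and 0.14 m and y of talc_bottle in the frame of cork_mat between -0.065 and 0.065 m and z of each of talc_bottle, lotion_bottle, cream_jar in the frame of cork_mat below 0.01 m and angle between each of talc_bottle, lotion_bottle, cream_jar's own z axis and vertical below 0.1 rad and contact force between the fingers and talc_bottle below 0.3 N and x of lotion_bottle in the frame of cork_mat between -0.14 and 0.14 m and y of lotion_bottle in the frame of cork_mat between -0.065 and 0.065 m and contact force between the fingers and lotion_bottle below 0.3 N and x of cream_jar in the frame of cork_mat between -0.14 and 0.14 m and y of cream_jar in the frame of cork_mat between -0.065 and 0.065 m and contact force between the fingers and cream_jar below 0.3 N and distance of spectacle_case from where it was at the start of the episode below 0.03 m), for 0.1 s.
2. the case lies released in the valet tray while the three still stand on the mat (x of spectacle_case in the frame of valet_tray between -0.04 and 0.04 m and y of spectacle_case in the frame of valet_tray between -0.04 and 0.04 m and z of spectacle_case in the frame of valet_tray below 0.011 m and angle between each of spectacle_case, talc_bottle, lotion_bottle, cream_jar's own z axis and vertical below 0.1 rad and contact force between the fingers and spectacle_case below 0.3 N and x of talc_bottle in the frame of cork_mat between -0.14 and 0.14 m and y of talc_bottle in the frame of cork_mat between -0.065 and 0.065 m and z of each of talc_bottle, lotion_bottle, cream_jar in the frame of cork_mat below 0.01 m and contact force between the fingers and talc_bottle below 0.3 N and x of lotion_bottle in the frame of cork_mat between -0.14 and 0.14 m and y of lotion_bottle in the frame of cork_mat between -0.065 and 0.065 m and contact force between the fingers and lotion_bottle below 0.3 N and x of cream_jar in the frame of cork_mat between -0.14 and 0.14 m and y of cream_jar in the frame of cork_mat between -0.065 and 0.065 m and contact force between the fingers and cream_jar below 0.3 N), for 0.1 s.
At the end, for the whole second after the job is handed in: Each of the three stands upright, released and at rest on the coaster of its own colour, its centre within 12 mm of the coaster's centre; the spectacle case lies flat, right side up, released and at rest on the floor of the valet tray (horizontal distance between talc_bottle and coaster_teal below 0.012 m and z of talc_bottle in the frame of coaster_teal below 0.008 m and angle between each of talc_bottle, lotion_bottle, cream_jar, spectacle_case's own z axis and vertical below 0.1 rad and linear speed of each of talc_bottle, lotion_bottle, cream_jar, spectacle_case below 0.02 m/s and angular speed of each of talc_bottle, lotion_bottle, cream_jar, spectacle_case below 0.2 rad/s and contact force between the fingers and talc_bottle below 0.3 N and horizontal distance between lotion_bottle and coaster_orange below 0.012 m and z of lotion_bottle in the frame of coaster_orange below 0.008 m and contact force between the fingers and lotion_bottle below 0.3 N and horizontal distance between cream_jar and coaster_violet below 0.012 m and z of cream_jar in the frame of coaster_violet below 0.008 m and contact force between the fingers and cream_jar below 0.3 N and x of spectacle_case in the frame of valet_tray between -0.04 and 0.04 m and y of spectacle_case in the frame of valet_tray between -0.04 and 0.04 m and z of spectacle_case in the frame of valet_tray below 0.011 m and contact force between the fingers and spectacle_case below 0.3 N); the robot touches nothing.
It fails at once if a bottle or the jar is tipped by more than 35 degrees (angle between any of talc_bottle, lotion_bottle, cream_jar's own z axis and vertical above 0.61 rad).
It fails at once if the candle is moved by more than 20 mm (distance of candle from where it was at the start of the episode above 0.02 m).
It also fails if it takes over 144 s, if anything falls off the work surface, if the arm or the gripper's body presses on something with over 40 N, if the wrist force passes 120 N, or if a joint passes its speed limit or range.

ROBOT

A 7-joint arm with a two-finger parallel gripper is mounted at the origin on the work surface. World frame = base frame: x ahead of the robot, y to its left, z up, the work surface at z = 0. Lengths are in m, angles in degrees, forces in N, time in s.
With the tool pointing down it reaches from about 0.35 to 0.9 m from the base axis. Payload 8.1 kg.
Tool frame: the origin (TCP) lies midway between the tips of the shut fingers; the grasp point (between the pads) lies 19 mm behind it; z points along the fingers, x is the direction in which the jaws open and shut, and the axes are right-handed (so a half turn about z gives the same grasp; the last joint's range is limited). The gripper opens to 85 mm and grips with 20 to 120 N. Pads are 22 mm wide; open, the fingers measure 114 mm over their backs; the gripper's body (76 mm by 85 mm) begins 54 mm behind the grasp point. The pads swing forward as they close: fully open they stand 13 mm farther back than shut.
Start: joints at [64.824, 24.895, 1.432, 90.138, -0.665, 64.973, -4.303], TCP at [0.207, -0.59, 0.21] pointing down, gripper open.
Joint ranges: [-149.89, 149.89], [-25.12, 119.58], [-72.63, 75.52], [4.76, 147.25], [-75.54, 255.54], [6.69, 114.76], [-157.13, 157.13]. Speed limits (degrees/s): [127.2, 127.2, 172.46, 172.46, 180, 180, 180].

INTERFACE

Orientations are given as a 3x3 rotation matrix whose columns are the frame's x, y, z axes.
In Python, from workcell import r gives the robot as it stands. The module is installed in compiled form; this text tells all that it offers.
- The arm moves only by the tool arm_command, never from a script. Its argument "rows" is a list of rows, each a list of 2 entries, a list of its own where there are three numbers: the shift along the tool's x, y, z scaled (see below), then the turn, a rotation vector about the tool's x, y, z scaled (see below). In form: [[[x, y, z], [ax, ay, az]], ...]. A call has 1 to 5 rows; each row shifts and turns the commanded pose from where the row before left it, along the tool's axes as they then stand; what a row does not reach is not made up. The controller multiplies each number of a shift by 0.025 m and each number of a turn by 6 degrees. A row lasts 1/10 s, in which the tool goes at most 50 mm and 8.59 degrees, less where a joint would pass 70% of its speed; a pose out of reach is approached as far as the arm can. A call with a number of a shift or a turn outside -1 to 1 is refused whole. A call with a gripper value outside its range is refused whole. "gripper" is the finger opening in mm, from 0 to 85.4, set as the call begins (left out, the last holds). The fingers move at their own pace and stop on an object; "grip_force" is the grip in N (left out, the last holds). Time passes only in rows, so rows that do not move let the fingers close. It gives the time, the measured TCP pose, the force and the opening at its end, in the units of the state.
- r.state(): the state, without advancing time (a new reading comes with each control period).
- r.camera(name): name is "side" or "top" or "wrist"; returns the picture (420x560x3 uint8, red, green, blue); there is no depth.
- r.camera_model(name): a dict with "mtx" (3x3 intrinsics, pixels), "eye" and "rotation" of the camera in the world. Camera axes: x right, y up, looking along -z (the intrinsics and any distortion apply to the point x, -y, -z); pixel columns grow to the right and rows downward; lengths in m; the calibration is good to about 2 mm. The wrist camera is an equidistant fisheye: a pixel r from the principal point sees the ray r / f radians off the axis. A picture is of the moment at which its call begins: read the wrist's pose just before it. camera_model takes no time and is no camera call; for the wrist camera it gives the pose at the moment of the call.
- r.sign_off(): hands the job in, once; it reports no verdict.
The state is a dict: "time": time; "joints": joint angles; "qvel": joint speeds; "joint_torque": joint torques, N m; "ee_pos": TCP position; "orientation": TCP orientation; "contact_force": force on the tool from outside, world axes, zero at the start; "wrist_torque": the same for the moment, N m; "finger_gap": finger opening in m.
Only numpy, scipy, OpenCV 4.12 (cv2) and the standard library are available. Lean on these libraries where they do the work, as an engineer would, in place of code of your own. Each camera call takes 0.05 s, during which the arm holds its last target.

## Working session

There is one attempt and no reset: what is moved stays moved. The work goes in short steps, Python scripts to look and compute and a tool call to move; the robot and the scene stay as the last step left them, time stands still between calls to the robot, and variables do not carry over. Pictures are saved under pics/ and viewed, and the job is handed in when it is done.

Besides the shell and the picture viewer there is one more tool, called as a command line: name --argument value ..., lists and objects as JSON in quotes. arm_command: Moves the arm, as the interface text tells. Shifts and turns lie within -1 to 1; 1 stands for 0.025 m of shift or 6 degrees of turn. Its arguments: {"type":"object","properties":{"rows":{"type":"array"},"gripper":{"type":"number"},"grip_force":{"type":"number"}},"required":["rows"]}

```bash
mkdir -p pics
cat > h.py <<'E'
import numpy as np, cv2
from workcell import r
def snap(n,fn):
    im=r.camera(n); cv2.imwrite('pics/'+fn,im[:,:,::-1]); return im
def ray(n,u,v,m=None):
    m=m or r.camera_model(n); K=np.array(m['mtx']);R=np.array(m['rotation'])
    x=(u-K[0,2])/K[0,0];y=(v-K[1,2])/K[1,1]
    d=R@np.array([x,-y,-1.]);return np.array(m['eye']),d
def onz(n,u,v,z):
    e,d=ray(n,u,v);return e+d*(z-e[2])/d[2]
def proj(n,p):
    m=r.camera_model(n);K=np.array(m['mtx']);c=np.array(m['rotation']).T@(np.array(p)-np.array(m['eye']))
    return K[0,0]*c[0]/-c[2]+K[0,2],K[1,1]*-c[1]/-c[2]+K[1,2]
E
python3 - <<'E'
from h import *
np.set_printoptions(precision=4,suppress=True)
s=r.state();print(s)
for n in('top','side','wrist'):
    print(n,r.camera_model(n)); snap(n,n+'0.png')
E
```

```text
{'time': 0.0, 'joints': array([64.8237, 24.9359,  1.4321, 90.188 , -0.6651, 64.972 , -4.3019]), 'qvel': array([-0.0765, -0.0901, -0.0538, -0.0231, -0.0372,  0.0332, -0.0573]), 'joint_torque': array([ -0.0003, -67.0476,   1.025 , -31.6212,   0.0156,   0.0124,
         0.    ]), 'ee_pos': array([ 0.2063, -0.5894,  0.209 ]), 'orientation': array([[ 0.3304, -0.9438, -0.0006],
       [-0.9438, -0.3304,  0.0014],
       [-0.0015,  0.0001, -1.    ]]), 'contact_force': array([-0.4006,  0.427 ,  0.076 ]), 'wrist_torque': array([-0.0009,  0.0343,  0.024 ]), 'finger_gap': 0.08540639689391065}
top {'mtx': array([[392.567 ,   0.    , 277.465 ],
       [  0.    , 392.567 , 203.3542],
       [  0.    ,   0.    ,   1.    ]]), 'eye': array([0.5003, 0.0257, 0.8329]), 'rotation': array([[-0.0074,  0.9955, -0.0944],
       [-0.9994, -0.0043,  0.0332],
       [ 0.0327,  0.0946,  0.995 ]])}
side {'mtx': array([[393.9846,   0.    , 285.2365],
       [  0.    , 393.9846, 214.1949],
       [  0.    ,   0.    ,   1.    ]]), 'eye': array([ 0.4567, -0.6629,  0.4627]), 'rotation': array([[ 0.9817,  0.1067, -0.1578],
       [-0.1904,  0.5244, -0.8299],
       [-0.0058,  0.8448,  0.5351]])}
wrist {'mtx': array([[325.1923,   0.    , 286.7983],
       [  0.    , 325.1923, 212.9939],
       [  0.    ,   0.    ,   1.    ]]), 'eye': array([ 0.2807, -0.5625,  0.3731]), 'rotation': array([[ 0.3295,  0.8986,  0.2898],
       [-0.9442,  0.314 ,  0.0998],
       [-0.0014, -0.3065,  0.9519]])}
```

View pics/top0.png

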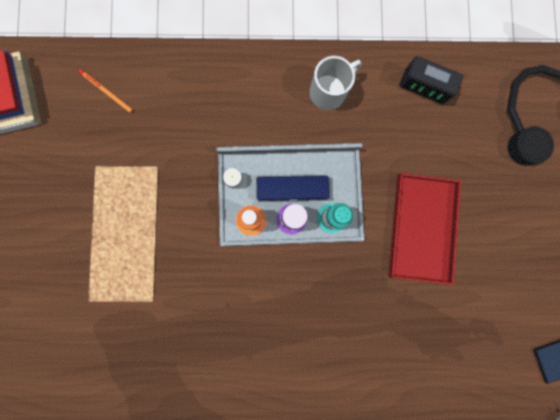

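View pics/side0.png

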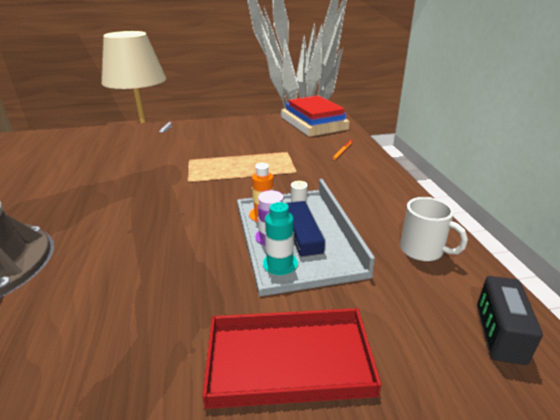

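```bash
cat > m.py <<'E'
from h import *
np.set_printoptions(precision=4,suppress=True)
def mask(im,lo,hi):
    hsv=cv2.cvtColor(im,cv2.COLOR_RGB2HSV); return cv2.inRange(hsv,np.array(lo),np.array(hi))
def big(m):
    c,_=cv2.findContours(m,cv2.RETR_EXTERNAL,cv2.CHAIN_APPROX_NONE); return max(c,key=cv2.contourArea)
def rectz(m,z,n='top'):
    c=big(m)[:,0,:]
    P=np.array([onz(n,u,v,z)[:2] for u,v in c]).astype(np.float32)
    return cv2.minAreaRect(P),P
E
python3 - <<'E'
from m import *
im=cv2.imread('pics/top0.png')[:,:,::-1].copy()
hsv=cv2.cvtColor(im,cv2.COLOR_RGB2HSV)
for n,(u,v) in dict(cork=(125,230),tray=(430,230),case=(290,185),org=(330,165),orange=(243,228),white=(249,217),violet=(287,228),lid=(294,216),teal=(342,216),candle=(232,177),wood=(180,200)).items(): print(n,hsv[v,u])
big4=cv2.resize(im[140:250,210:370],None,fx=5,fy=5,interpolation=cv2.INTER_CUBIC);cv2.imwrite('pics/crop.png',big4[:,:,::-1])
E
```

```text
cork [ 15  97 221]
tray [179 177 171]
case [113 148  98]
org [104  28 188]
orange [ 13 177 221]
white [113   4 240]
violet [137  99 144]
lid [140  13 239]
teal [ 87 161 203]
candle [ 33  22 223]
wood [ 11 124 117]
```

View pics/crop.png

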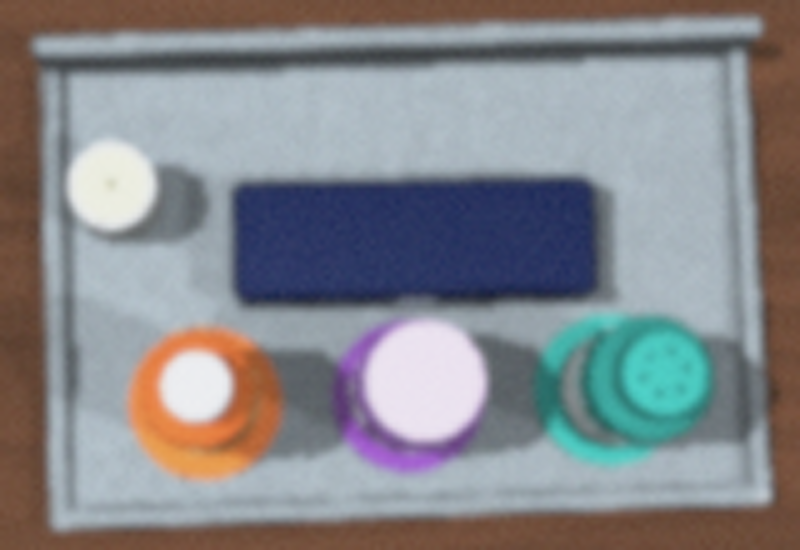

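View pics/wrist0.png

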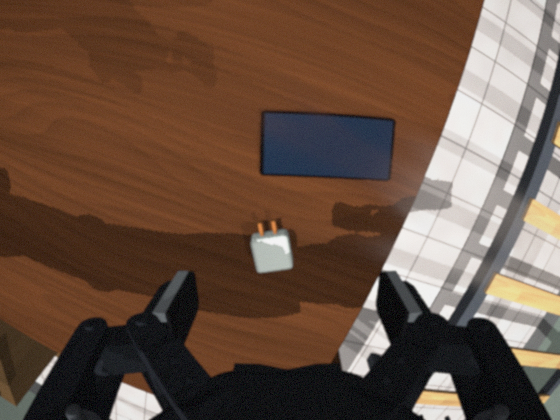

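Run:
```python
from m import *
im=cv2.imread('pics/top0.png')[:,:,::-1].copy()
def cr(x,y): return x/5+210-.4,y/5+140-.4
for n,x,y,z in[('or coaster',206,403,.011),('vi coaster',410,394,.011),('te coaster',612,388,.011),('or cap',197,385,.112),('vi lid',424,381,.088),('te cap',666,367,.118),('candle',112,185,.045)]:
    print(n,onz('top',*cr(x,y),z))
m=mask(im,(105,90,50),(122,255,160)); m[:140]=0;m[250:]=0;m[:,:210]=0;m[:,370:]=0
print('case',rectz(m,.042)[0])
m=mask(im,(12,40,150),(22,160,255)); m[:,:80]=0;m[:,170:]=0;m[:140]=0
m=cv2.morphologyEx(m,cv2.MORPH_OPEN,np.ones((3,3)))
print('mat',rectz(m,.004)[0])
m=mask(im,(170,120,60),(180,255,255))|mask(im,(0,150,60),(4,255,255)); m[:,:380]=0;m[:,470:]=0;m[:140]=0
print('tray',rectz(m,.025)[0])
for n,x,y,z in[('org fl',54,525,.016),('org fr',770,503,.016),('bl',33,38,.045),('br',760,20,.045),('bl',33,55,.045),('br',760,35,.045)]: print(n,onz('top',*cr(x,y),z))
```

```text
or coaster [0.5431 0.0543 0.011 ]
vi coaster [ 0.5464 -0.0312  0.011 ]
te coaster [ 0.5484 -0.1165  0.011 ]
or cap [0.5444 0.0541 0.112 ]
vi lid [ 0.547  -0.0313  0.088 ]
te cap [ 0.5498 -0.1181  0.118 ]
candle [0.6297 0.091  0.045 ]
case ((0.6075958609580994, -0.03189855068922043), (0.14500179886817932, 0.047252971678972244), 89.88516998291016)
mat ((0.5199095010757446, 0.31942278146743774), (0.13223089277744293, 0.28083115816116333), 89.28143310546875)
tray ((0.5245346426963806, -0.3082698881626129), (0.13693833351135254, 0.2207784801721573), 83.05487060546875)
org fl [0.4929 0.1167 0.016 ]
org fr [ 0.4997 -0.1809  0.016 ]
bl [0.6903 0.1232 0.045 ]
br [ 0.698  -0.1751  0.045 ]
bl [0.6832 0.1232 0.045 ]
br [ 0.6917 -0.1749  0.045 ]
```

arm_command --rows '[[[0,0,0],[0,0,1]],[[0,0,0],[0,0,1]],[[0,0,0],[0,0,1]],[[0,0,0],[0,0,0.22]],[[0,0,0],[0,0,0]]]' --gripper 66 --grip_force 40

```text
time: 0.65
ee_pos: [0.2066, -0.5897, 0.2096]
orientation: [[0.001, -1.0, -0.0], [-1.0, -0.001, 0.0], [-0.0, 0.0, -1.0]]
contact_force: [0.1, 0.1, 0.7]
finger_gap: 0.0661
```

arm_command --rows '[[[-1,-0.5,0],[0,0,0]],[[-1,-0.5,0],[0,0,0]],[[-1,-0.5,0],[0,0,0]],[[-1,-0.5,0],[0,0,0]],[[-1,-0.5,0],[0,0,0]]]'

```text
time: 1.15
ee_pos: [0.2694, -0.4639, 0.2098]
orientation: [[0.002, -1.0, 0.0], [-1.0, -0.002, -0.0], [0.0, -0.0, -1.0]]
contact_force: [0.7, -0.2, 0.4]
finger_gap: 0.0659
```

arm_command --rows '[[[-1,-0.55,0],[0,0,0]],[[-1,-0.55,0],[0,0,0]],[[-1,-0.55,0],[0,0,0]],[[-1,-0.55,0],[0,0,0]],[[-1,-0.55,0],[0,0,0]]]'

```text
time: 1.65
ee_pos: [0.3383, -0.339, 0.2099]
orientation: [[0.002, -1.0, 0.0], [-1.0, -0.002, -0.0], [0.0, -0.0, -1.0]]
contact_force: [0.8, 0.6, 1.6]
finger_gap: 0.0657
```

arm_command --rows '[[[-1,-0.55,0],[0,0,0]],[[-1,-0.55,0],[0,0,0]],[[-1,-0.55,0],[0,0,0]],[[-1,-0.55,0],[0,0,0]],[[-1,-0.55,0],[0,0,0]]]'

```text
time: 2.15
ee_pos: [0.4071, -0.214, 0.21]
orientation: [[0.002, -1.0, 0.0], [-1.0, -0.002, -0.0], [0.0, -0.0, -1.0]]
contact_force: [-0.0, -0.2, -0.6]
finger_gap: 0.0663
```

arm_command --rows '[[[-1,-0.55,0],[0,0,0]],[[-1,-0.55,0],[0,0,0]],[[-1,-0.55,0],[0,0,0]],[[-1,-0.55,0],[0,0,0]],[[-1,-0.55,0],[0,0,0]]]'

```text
time: 2.65
ee_pos: [0.476, -0.089, 0.21]
orientation: [[0.002, -1.0, 0.0], [-1.0, -0.002, -0.0], [0.0, -0.0, -1.0]]
contact_force: [0.4, -0.8, 0.4]
finger_gap: 0.0661
```

arm_command --rows '[[[-1,-0.55,0],[0,0,0]],[[-1,-0.55,0],[0,0,0]],[[-1,-0.55,0],[0,0,0]],[[-1,-0.5,0],[0,0,0]],[[-1,-0.5,0],[0,0,0]]]'

```text
time: 3.15
ee_pos: [0.5423, 0.0359, 0.2099]
orientation: [[0.002, -1.0, 0.0], [-1.0, -0.002, -0.0], [0.0, -0.0, -1.0]]
contact_force: [-0.2, -0.4, -0.1]
finger_gap: 0.0661
```

arm_command --rows '[[[-0.7,0,0],[0,0,0]],[[0,0,0],[0,0,0]]]'

```text
time: 3.35
ee_pos: [0.5418, 0.0556, 0.2097]
orientation: [[0.006, -1.0, -0.0], [-1.0, -0.006, 0.001], [-0.001, 0.0, -1.0]]
contact_force: [0.9, -0.2, 0.9]
finger_gap: 0.0659
```

Run:
```python
from m import *
snap('wrist','w1.png');snap('top','t1.png');print(r.state()['joints'])
print(r.camera_model('wrist'))
```

```text
[   1.4129   18.6036  -16.3229  100.4149    5.8674   61.832  -106.7894]
{'mtx': array([[325.1923,   0.    , 286.7983],
       [  0.    , 325.1923, 212.9939],
       [  0.    ,   0.    ,   1.    ]]), 'eye': array([0.6204, 0.0534, 0.3737]), 'rotation': array([[ 0.0006,  0.9518,  0.3067],
       [-1.    ,  0.0004,  0.0006],
       [ 0.0004, -0.3067,  0.9518]])}
```

View pics/w1.png

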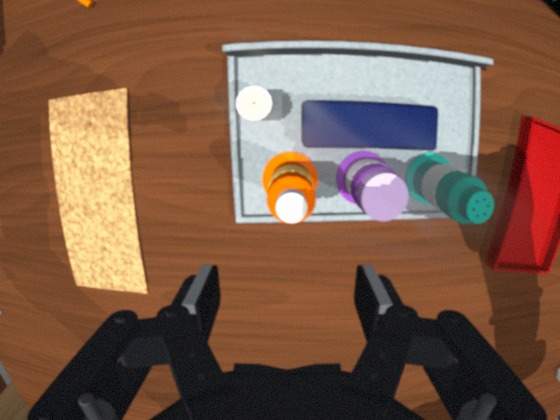

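arm_command --rows '[[[0.05,-0.08,1],[0,0,0]],[[0,0,1],[0,0,0]],[[0,0,1],[0,0,0]],[[0,0,1],[0,0,0]],[[0,0,1],[0,0,0]]]'

```text
time: 3.95
ee_pos: [0.5438, 0.0491, 0.084]
orientation: [[-0.002, -1.0, 0.0], [-1.0, 0.002, -0.001], [0.001, -0.0, -1.0]]
contact_force: [-0.1, 0.0, 0.0]
finger_gap: 0.0661
```

arm_command --rows '[[[0,0,0.5],[0,0,0]],[[0,0,0.45],[0,0,0]],[[0,0,0],[0,0,0]]]'

```text
time: 4.25
ee_pos: [0.5433, 0.0504, 0.0602]
orientation: [[-0.001, -1.0, -0.002], [-1.0, 0.001, -0.001], [0.001, 0.002, -1.0]]
contact_force: [0.1, -0.3, 0.2]
finger_gap: 0.0659
```

arm_command --rows '[[[0,0,0],[0,0,0]],[[0,0,0],[0,0,0]],[[0,0,0],[0,0,0]],[[0,0,0],[0,0,0]],[[0,0,0],[0,0,0]]]' --gripper 20

```text
time: 4.75
ee_pos: [0.5448, 0.0514, 0.0623]
orientation: [[-0.0, -1.0, 0.002], [-1.0, 0.0, 0.0], [-0.0, -0.002, -1.0]]
contact_force: [-0.6, 0.5, 6.7]
finger_gap: 0.0422
```

arm_command --rows '[[[0,0,0],[0,0,0]],[[0,0,0],[0,0,0]],[[0,0,0],[0,0,0]]]'

```text
time: 5.05
ee_pos: [0.5448, 0.0514, 0.0623]
orientation: [[-0.0, -1.0, 0.002], [-1.0, 0.0, 0.0], [-0.0, -0.002, -1.0]]
contact_force: [-0.2, 1.3, 6.9]
finger_gap: 0.0422
```

arm_command --rows '[[[0,0,-0.5],[0,0,0]],[[0,0,-1],[0,0,0]],[[0,0,-0.9],[0,0,0]],[[0,0,0],[0,0,0]]]'

```text
time: 5.45
ee_pos: [0.5458, 0.0517, 0.1246]
orientation: [[-0.0, -1.0, 0.005], [-1.0, 0.0, 0.001], [-0.001, -0.005, -1.0]]
contact_force: [0.4, 0.2, -1.8]
finger_gap: 0.0422
```

arm_command --rows '[[[-0.5,-0.1,0],[0,0,0]],[[-1,-0.2,0],[0,0,0]],[[-1,-0.2,0],[0,0,0]],[[-1,-0.2,0],[0,0,0]],[[-1,-0.2,0],[0,0,0]]]'

```text
time: 5.95
ee_pos: [0.5655, 0.1655, 0.1198]
orientation: [[0.0, -1.0, -0.002], [-1.0, -0.0, -0.0], [0.0, 0.002, -1.0]]
contact_force: [0.5, 0.3, -2.0]
finger_gap: 0.0423
```

arm_command --rows '[[[-1,-0.2,0],[0,0,0]],[[-1,-0.2,0],[0,0,0]],[[-1,-0.2,0],[0,0,0]],[[-1,-0.2,0],[0,0,0]],[[-1,-0.2,0],[0,0,0]]]'

```text
time: 6.45
ee_pos: [0.5903, 0.2905, 0.1195]
orientation: [[0.0, -1.0, -0.002], [-1.0, -0.0, -0.001], [0.001, 0.002, -1.0]]
contact_force: [0.5, 0.4, -2.0]
finger_gap: 0.0424
```

arm_command --rows '[[[-0.7,-0.2,0],[0,0,0]],[[-0.5,-0.2,0],[0,0,0]],[[0,0,0],[0,0,0]]]'

```text
time: 6.75
ee_pos: [0.6006, 0.3212, 0.1198]
orientation: [[0.002, -1.0, -0.002], [-1.0, -0.002, 0.001], [-0.001, 0.002, -1.0]]
contact_force: [-1.2, -0.2, -2.0]
finger_gap: 0.0423
```

Run:
```python
from m import *
print(r.state()['joints'])
im=np.hstack([snap('top','t2.png'),snap('side','s2.png')]);cv2.imwrite('pics/c2.png',cv2.resize(im,(800,300))[:,:,::-1])
```

```text
[ -22.8422   35.5572  -15.654    86.2185   10.378    59.7121 -130.8534]
```

View pics/c2.png

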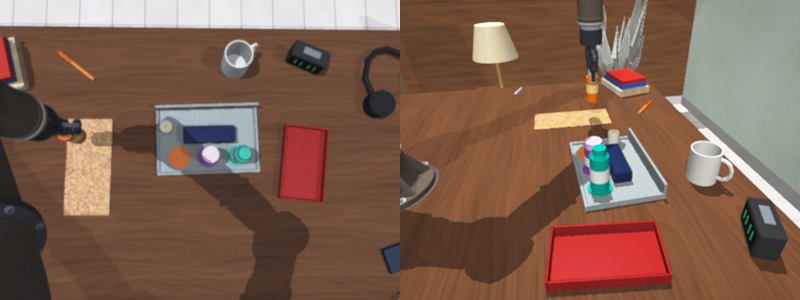

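arm_command --rows '[[[0,0,0.8],[0,0,0]],[[0,0,0.8],[0,0,0]],[[0,0,0.6],[0,0,0]],[[0,0,0.35],[0,0,0]],[[0,0,0],[0,0,0]]]'

```text
time: 7.35
ee_pos: [0.6012, 0.3182, 0.0565]
orientation: [[-0.001, -1.0, -0.001], [-1.0, 0.001, -0.0], [0.0, 0.001, -1.0]]
contact_force: [0.3, 0.9, -1.7]
finger_gap: 0.0425
```

arm_command --rows '[[[0,0,0],[0,0,0]],[[0,0,0],[0,0,0]],[[0,0,0],[0,0,0]]]'

```text
time: 7.65
ee_pos: [0.6018, 0.3187, 0.0579]
orientation: [[-0.001, -1.0, 0.001], [-1.0, 0.001, 0.0], [-0.0, -0.001, -1.0]]
contact_force: [0.0, -0.0, -2.8]
finger_gap: 0.0421
```

arm_command --rows '[[[0,0,0.08],[0,0,0]],[[0,0,0.04],[0,0,0]],[[0,0,0],[0,0,0]]]'

```text
time: 7.95
ee_pos: [0.602, 0.3189, 0.0552]
orientation: [[-0.001, -1.0, 0.001], [-1.0, 0.001, 0.0], [-0.0, -0.001, -1.0]]
contact_force: [-0.9, -1.0, 3.0]
finger_gap: 0.0421
```

arm_command --rows '[[[0,0,0.04],[0,0,0]],[[0,0,0],[0,0,0]]]'

```text
time: 8.15
ee_pos: [0.6024, 0.319, 0.0551]
orientation: [[-0.001, -1.0, 0.002], [-1.0, 0.001, 0.001], [-0.001, -0.002, -1.0]]
contact_force: [-1.9, -2.1, 11.8]
finger_gap: 0.0422
```

arm_command --rows '[[[0,0,0],[0,0,0]],[[0,0,0],[0,0,0]],[[0,0,0],[0,0,0]],[[0,0,0],[0,0,0]]]' --gripper 66

```text
time: 8.55
ee_pos: [0.6013, 0.3186, 0.053]
orientation: [[-0.0, -1.0, -0.0], [-1.0, 0.0, -0.0], [0.0, 0.0, -1.0]]
contact_force: [0.6, 0.0, 0.2]
finger_gap: 0.0661
```

arm_command --rows '[[[0,0,-0.5],[0,0,0]],[[0,0,-1],[0,0,0]],[[0,0,-1],[0,0,0]],[[0,0,-1],[0,0,0]],[[0,0,-1],[0,0,0]]]'

```text
time: 9.05
ee_pos: [0.6015, 0.3188, 0.1679]
orientation: [[-0.0, -1.0, 0.001], [-1.0, 0.0, 0.0], [-0.0, -0.001, -1.0]]
contact_force: [0.3, 0.6, 0.0]
finger_gap: 0.0657
```

arm_command --rows '[[[0,0,-1],[0,0,0]],[[1,0.16,0],[0,0,0]],[[1,0.16,0],[0,0,0]],[[1,0.16,0],[0,0,0]],[[1,0.16,0],[0,0,0]]]'

```text
time: 9.55
ee_pos: [0.5853, 0.2178, 0.1918]
orientation: [[-0.0, -1.0, 0.001], [-1.0, 0.0, 0.0], [-0.0, -0.001, -1.0]]
contact_force: [0.4, -0.9, 0.4]
finger_gap: 0.0659
```

arm_command --rows '[[[1,0.16,0],[0,0,0]],[[1,0.16,0],[0,0,0]],[[1,0.16,0],[0,0,0]],[[1,0.16,0],[0,0,0]],[[1,0.16,0],[0,0,0]]]'

```text
time: 10.05
ee_pos: [0.5653, 0.0928, 0.1919]
orientation: [[-0.0, -1.0, 0.001], [-1.0, 0.0, 0.0], [-0.0, -0.001, -1.0]]
contact_force: [0.8, -1.0, 0.3]
finger_gap: 0.0659
```

arm_command --rows '[[[1,0.16,0],[0,0,0]],[[1,0.16,0],[0,0,0]],[[1,0.16,0],[0,0,0]],[[1,0.16,0],[0,0,0]],[[0.9,0.1,0],[0,0,0]]]'

```text
time: 10.55
ee_pos: [0.5466, -0.0301, 0.1918]
orientation: [[-0.001, -1.0, 0.001], [-1.0, 0.001, -0.0], [0.0, -0.001, -1.0]]
contact_force: [0.2, -0.4, -0.7]
finger_gap: 0.0661
```

arm_command --rows '[[[0,0,0],[0,0,0]],[[0,0,0],[0,0,0]]]'

```text
time: 10.75
ee_pos: [0.547, -0.029, 0.1916]
orientation: [[-0.002, -1.0, 0.001], [-1.0, 0.002, 0.0], [-0.0, -0.001, -1.0]]
contact_force: [0.5, 0.2, -0.1]
finger_gap: 0.0661
```

Run:
```python
from m import *
im=np.hstack([snap('top','t3.png'),snap('wrist','w3.png')]);cv2.imwrite('pics/c3.png',cv2.resize(im,(800,300))[:,:,::-1])
```

```text
(no output)
```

View pics/c3.png

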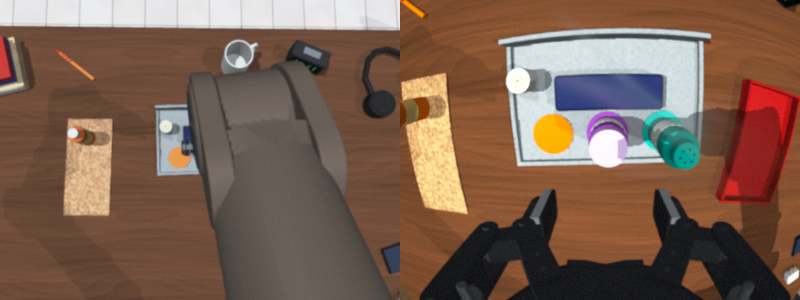

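arm_command --rows '[[[0.08,0,1],[0,0,0]],[[0,0,1],[0,0,0]],[[0,0,1],[0,0,0]],[[0,0,1],[0,0,0]],[[0,0,1],[0,0,0]]]'

```text
time: 11.35
ee_pos: [0.5471, -0.0293, 0.0651]
orientation: [[0.001, -1.0, 0.001], [-1.0, -0.001, 0.001], [-0.001, -0.001, -1.0]]
contact_force: [0.0, 0.1, 0.1]
finger_gap: 0.066
```

arm_command --rows '[[[0,0,0.5],[0,0,0]],[[0,0,0.45],[0,0,0]],[[0,0,0],[0,0,0]]]'

```text
time: 11.65
ee_pos: [0.5463, -0.0303, 0.0412]
orientation: [[0.0, -1.0, -0.002], [-1.0, -0.0, 0.0], [-0.0, 0.002, -1.0]]
contact_force: [0.0, -0.2, 0.1]
finger_gap: 0.066
```

arm_command --rows '[[[0,0,0],[0,0,0]],[[0,0,0],[0,0,0]],[[0,0,0],[0,0,0]],[[0,0,0],[0,0,0]],[[0,0,0],[0,0,0]]]' --gripper 25

```text
time: 12.15
ee_pos: [0.5477, -0.0307, 0.0432]
orientation: [[-0.001, -1.0, 0.002], [-1.0, 0.001, 0.0], [-0.0, -0.002, -1.0]]
contact_force: [-0.6, -0.1, 7.5]
finger_gap: 0.0478
```

arm_command --rows '[[[0,0,-0.5],[0,0,0]],[[0,0,-1],[0,0,0]],[[0,0,-1],[0,0,0]],[[0,0,0],[0,0,0]]]'

```text
time: 12.55
ee_pos: [0.549, -0.0307, 0.1084]
orientation: [[-0.001, -1.0, 0.006], [-1.0, 0.001, -0.0], [0.0, -0.006, -1.0]]
contact_force: [1.0, 0.9, -1.5]
finger_gap: 0.048
```

arm_command --rows '[[[-0.5,0.08,0],[0,0,0]],[[-1,0.08,0],[0,0,0]],[[-1,0.08,0],[0,0,0]],[[-1,0.08,0],[0,0,0]],[[-1,0.08,0],[0,0,0]]]'

```text
time: 13.05
ee_pos: [0.5353, 0.0835, 0.1034]
orientation: [[0.0, -1.0, -0.002], [-1.0, -0.0, -0.0], [0.0, 0.002, -1.0]]
contact_force: [0.9, 0.2, -2.0]
finger_gap: 0.0478
```

arm_command --rows '[[[-1,0.08,0],[0,0,0]],[[-1,0.08,0],[0,0,0]],[[-1,0.08,0],[0,0,0]],[[-1,0.08,0],[0,0,0]],[[-1,0.08,0],[0,0,0]]]'

```text
time: 13.55
ee_pos: [0.5251, 0.2083, 0.1033]
orientation: [[0.0, -1.0, -0.002], [-1.0, -0.0, -0.001], [0.001, 0.002, -1.0]]
contact_force: [0.3, 0.6, -2.5]
finger_gap: 0.0482
```

arm_command --rows '[[[-1,0.08,0],[0,0,0]],[[-1,0.08,0],[0,0,0]],[[-1,0.08,0],[0,0,0]],[[-0.5,0.08,0],[0,0,0]],[[0,0,0],[0,0,0]]]'

```text
time: 14.05
ee_pos: [0.5171, 0.2966, 0.1037]
orientation: [[0.003, -1.0, -0.002], [-1.0, -0.003, 0.0], [-0.0, 0.002, -1.0]]
contact_force: [0.4, 0.3, -1.8]
finger_gap: 0.0482
```

arm_command --rows '[[[0,0,0.8],[0,0,0]],[[0,0,0.8],[0,0,0]],[[0,0,0.7],[0,0,0]],[[0,0,0.3],[0,0,0]],[[0,0,0],[0,0,0]]]'

```text
time: 14.55
ee_pos: [0.5183, 0.2924, 0.0384]
orientation: [[-0.002, -1.0, -0.002], [-1.0, 0.002, -0.002], [0.002, 0.002, -1.0]]
contact_force: [-0.4, -0.3, -1.7]
finger_gap: 0.0482
```

arm_command --rows '[[[0,0,0],[0,0,0]],[[0,0,0],[0,0,0]]]'

```text
time: 14.75
ee_pos: [0.5196, 0.2943, 0.0405]
orientation: [[-0.001, -1.0, 0.001], [-1.0, 0.001, 0.001], [-0.001, -0.001, -1.0]]
contact_force: [-0.3, -0.0, -1.4]
finger_gap: 0.0479
```

arm_command --rows '[[[-0.6,0,0],[0,0,0]],[[0,0,0],[0,0,0]],[[0,0,0.12],[0,0,0]],[[0,0,0],[0,0,0]]]'

```text
time: 15.15
ee_pos: [0.5189, 0.3096, 0.0364]
orientation: [[0.0, -1.0, 0.0], [-1.0, -0.0, 0.0], [-0.0, -0.0, -1.0]]
contact_force: [1.1, 1.0, -1.4]
finger_gap: 0.0482
```

arm_command --rows '[[[0,0,0.06],[0,0,0]],[[0,0,0],[0,0,0]]]'

```text
time: 15.35
ee_pos: [0.5196, 0.3094, 0.0363]
orientation: [[-0.001, -1.0, 0.001], [-1.0, 0.001, 0.001], [-0.001, -0.001, -1.0]]
contact_force: [-1.4, -1.1, 10.1]
finger_gap: 0.0477
```

arm_command --rows '[[[0,0,0],[0,0,0]],[[0,0,0],[0,0,0]],[[0,0,0],[0,0,0]],[[0,0,0],[0,0,0]]]' --gripper 66

```text
time: 15.75
ee_pos: [0.5189, 0.309, 0.0349]
orientation: [[-0.001, -1.0, -0.0], [-1.0, 0.001, -0.0], [0.0, 0.0, -1.0]]
contact_force: [-0.8, 0.1, 0.6]
finger_gap: 0.0657
```

arm_command --rows '[[[0,0,-0.5],[0,0,0]],[[0,0,-1],[0,0,0]],[[0,0,-1],[0,0,0]],[[0,0,-1],[0,0,0]],[[0,0,-1],[0,0,0]]]'

```text
time: 16.25
ee_pos: [0.5189, 0.3093, 0.1495]
orientation: [[-0.0, -1.0, 0.0], [-1.0, 0.0, 0.0], [-0.0, -0.0, -1.0]]
contact_force: [0.7, -0.3, -0.0]
finger_gap: 0.0661
```

arm_command --rows '[[[0,0,-1],[0,0,0]],[[0,0,-1],[0,0,0]],[[1,-0.07,0],[0,0,0]],[[1,-0.07,0],[0,0,0]],[[1,-0.07,0],[0,0,0]]]'

```text
time: 16.75
ee_pos: [0.5242, 0.2336, 0.1987]
orientation: [[0.0, -1.0, 0.001], [-1.0, -0.0, 0.0], [-0.0, -0.001, -1.0]]
contact_force: [0.1, 0.6, -0.6]
finger_gap: 0.0663
```

arm_command --rows '[[[1,-0.07,0],[0,0,0]],[[1,-0.07,0],[0,0,0]],[[1,-0.07,0],[0,0,0]],[[1,-0.07,0],[0,0,0]],[[1,-0.07,0],[0,0,0]]]'

```text
time: 17.25
ee_pos: [0.5328, 0.1083, 0.1986]
orientation: [[-0.0, -1.0, 0.001], [-1.0, 0.0, 0.0], [-0.0, -0.001, -1.0]]
contact_force: [-0.0, 0.5, -0.4]
finger_gap: 0.066
```

arm_command --rows '[[[1,-0.07,0],[0,0,0]],[[1,-0.07,0],[0,0,0]],[[1,-0.07,0],[0,0,0]],[[1,-0.07,0],[0,0,0]],[[1,-0.07,0],[0,0,0]]]'

```text
time: 17.75
ee_pos: [0.5416, -0.0168, 0.1986]
orientation: [[-0.0, -1.0, 0.001], [-1.0, 0.0, 0.0], [-0.0, -0.001, -1.0]]
contact_force: [0.1, 0.9, -0.4]
finger_gap: 0.0659
```

arm_command --rows '[[[1,-0.07,0],[0,0,0]],[[1,-0.07,0],[0,0,0]],[[1,-0.07,0],[0,0,0]],[[1,-0.07,0],[0,0,0]],[[0,0,0],[0,0,0]]]'

```text
time: 18.25
ee_pos: [0.5482, -0.1203, 0.1983]
orientation: [[-0.006, -1.0, 0.0], [-1.0, 0.006, -0.002], [0.002, -0.001, -1.0]]
contact_force: [-0.9, -0.1, 0.2]
finger_gap: 0.0662
```

arm_command --rows '[[[0,-0.03,1],[0,0,0]],[[0,0,1],[0,0,0]],[[0,0,1],[0,0,0]],[[0,0,1],[0,0,0]],[[0,0,1],[0,0,0]]]'

```text
time: 18.75
ee_pos: [0.5495, -0.1151, 0.0725]
orientation: [[0.0, -1.0, 0.001], [-1.0, -0.0, 0.0], [-0.0, -0.001, -1.0]]
contact_force: [-0.1, -0.2, 0.5]
finger_gap: 0.0662
```

arm_command --rows '[[[0,0,0.3],[0,0,0]],[[0,0,0],[0,0,0]]]'

```text
time: 18.95
ee_pos: [0.5487, -0.1153, 0.0648]
orientation: [[0.0, -1.0, -0.002], [-1.0, -0.0, 0.0], [-0.0, 0.002, -1.0]]
contact_force: [-0.3, -0.9, 0.3]
finger_gap: 0.066
```

arm_command --rows '[[[0,0,0],[0,0,0]],[[0,0,0],[0,0,0]],[[0,0,0],[0,0,0]],[[0,0,0],[0,0,0]],[[0,0,0],[0,0,0]]]' --gripper 25

```text
time: 19.45
ee_pos: [0.5505, -0.1158, 0.0668]
orientation: [[-0.001, -1.0, 0.003], [-1.0, 0.001, -0.0], [0.0, -0.003, -1.0]]
contact_force: [-0.8, 0.4, 7.0]
finger_gap: 0.046
```

arm_command --rows '[[[0,0,-0.5],[0,0,0]],[[0,0,-1],[0,0,0]],[[0,0,-1],[0,0,0]],[[0,0,0],[0,0,0]]]'

```text
time: 19.85
ee_pos: [0.5516, -0.1161, 0.1317]
orientation: [[-0.001, -1.0, 0.006], [-1.0, 0.001, -0.001], [0.001, -0.006, -1.0]]
contact_force: [1.2, 0.7, -2.3]
finger_gap: 0.0462
```

arm_command --rows '[[[-0.5,0.25,0],[0,0,0]],[[-1,0.25,0],[0,0,0]],[[-1,0.25,0],[0,0,0]],[[-1,0.25,0],[0,0,0]],[[-1,0.25,0],[0,0,0]]]'

```text
time: 20.35
ee_pos: [0.5161, -0.0016, 0.1266]
orientation: [[0.0, -1.0, -0.002], [-1.0, -0.0, 0.0], [-0.0, 0.002, -1.0]]
contact_force: [-0.1, 0.1, -2.5]
finger_gap: 0.0465
```

arm_command --rows '[[[-1,0.25,0],[0,0,0]],[[-1,0.25,0],[0,0,0]],[[-1,0.25,0],[0,0,0]],[[-1,0.25,0],[0,0,0]],[[-1,0.25,0],[0,0,0]]]'

```text
time: 20.85
ee_pos: [0.4848, 0.1231, 0.1266]
orientation: [[0.0, -1.0, -0.002], [-1.0, -0.0, -0.0], [0.0, 0.002, -1.0]]
contact_force: [0.5, -0.6, -2.2]
finger_gap: 0.0464
```

arm_command --rows '[[[-1,0.25,0],[0,0,0]],[[-1,0.25,0],[0,0,0]],[[-1,0.25,0],[0,0,0]],[[-1,0.25,0],[0,0,0]],[[-1,0.25,0],[0,0,0]]]'

```text
time: 21.35
ee_pos: [0.4535, 0.2476, 0.1266]
orientation: [[0.0, -1.0, -0.002], [-1.0, -0.0, -0.001], [0.001, 0.002, -1.0]]
contact_force: [0.2, -0.6, -1.3]
finger_gap: 0.0462
```

arm_command --rows '[[[-1,0.25,0],[0,0,0]],[[-1,0.25,0],[0,0,0]],[[-0.7,0.2,0],[0,0,0]],[[0,0,0],[0,0,0]],[[0,0,0],[0,0,0]]]'

```text
time: 21.85
ee_pos: [0.4367, 0.314, 0.1266]
orientation: [[0.001, -1.0, -0.002], [-1.0, -0.001, -0.001], [0.001, 0.002, -1.0]]
contact_force: [-0.0, -1.2, -2.1]
finger_gap: 0.0464
```

arm_command --rows '[[[0,0,0.8],[0,0,0]],[[0,0,0.8],[0,0,0]],[[0,0,0.7],[0,0,0]],[[0,0,0.3],[0,0,0]],[[0,0,0],[0,0,0]]]'

```text
time: 22.35
ee_pos: [0.4376, 0.3127, 0.0615]
orientation: [[-0.001, -1.0, -0.002], [-1.0, 0.001, -0.002], [0.002, 0.002, -1.0]]
contact_force: [-0.5, 0.4, -2.2]
finger_gap: 0.046
```

arm_command --rows '[[[0,0,0],[0,0,0]],[[0,0,0],[0,0,0]]]'

```text
time: 22.55
ee_pos: [0.4388, 0.3145, 0.0634]
orientation: [[-0.001, -1.0, 0.001], [-1.0, 0.001, 0.001], [-0.001, -0.001, -1.0]]
contact_force: [0.1, 0.5, -2.1]
finger_gap: 0.0464
```

Lower about 3.5 mm.

arm_command --rows '[[[0,0,0.1],[0,0,0]],[[0,0,0.04],[0,0,0]],[[0,0,0],[0,0,0]]]'

```text
time: 22.85
ee_pos: [0.4387, 0.3145, 0.0598]
orientation: [[-0.001, -1.0, 0.001], [-1.0, 0.001, 0.001], [-0.001, -0.001, -1.0]]
contact_force: [-1.6, -1.3, 4.9]
finger_gap: 0.0461
```

arm_command --rows '[[[0,0,0.05],[0,0,0]],[[0,0,0],[0,0,0]]]'

```text
time: 23.05
ee_pos: [0.4392, 0.3145, 0.0597]
orientation: [[-0.001, -1.0, 0.002], [-1.0, 0.001, 0.001], [-0.001, -0.002, -1.0]]
contact_force: [-2.6, -6.4, 19.7]
finger_gap: 0.0461
```

arm_command --rows '[[[0,0,0],[0,0,0]],[[0,0,0],[0,0,0]],[[0,0,0],[0,0,0]],[[0,0,0],[0,0,0]]]' --gripper 66

```text
time: 23.45
ee_pos: [0.4382, 0.3142, 0.0577]
orientation: [[-0.0, -1.0, -0.0], [-1.0, 0.0, -0.0], [0.0, 0.0, -1.0]]
contact_force: [-0.1, -0.3, -0.4]
finger_gap: 0.0658
```

arm_command --rows '[[[0,0,-0.5],[0,0,0]],[[0,0,-1],[0,0,0]],[[0,0,-1],[0,0,0]],[[0,0,-1],[0,0,0]],[[0,0,-1],[0,0,0]]]'

```text
time: 23.95
ee_pos: [0.4381, 0.3143, 0.1722]
orientation: [[-0.0, -1.0, 0.0], [-1.0, 0.0, 0.0], [-0.0, -0.0, -1.0]]
contact_force: [0.5, 0.2, 0.4]
finger_gap: 0.066
```

arm_command --rows '[[[0,0,-1],[0,0,0]],[[0,0,0],[0,0,-1]],[[0,0,0],[0,0,-1]],[[0,0,0],[0,0,-1]],[[0,0,0],[0,0,-1]]]'

```text
time: 24.45
ee_pos: [0.4382, 0.3143, 0.1963]
orientation: [[0.41, -0.912, 0.001], [-0.912, -0.41, 0.0], [-0.0, -0.001, -1.0]]
contact_force: [0.5, -0.5, -0.5]
finger_gap: 0.066
```

arm_command --rows '[[[0,0,0],[0,0,-1]],[[0,0,0],[0,0,-1]],[[0,0,0],[0,0,-1]],[[0,0,0],[0,0,-1]],[[0,0,0],[0,0,-1]]]'

```text
time: 24.95
ee_pos: [0.4382, 0.3142, 0.1962]
orientation: [[0.811, -0.585, 0.0], [-0.585, -0.811, 0.0], [0.0, -0.0, -1.0]]
contact_force: [-0.1, -0.8, 0.2]
finger_gap: 0.0661
```

arm_command --rows '[[[0,0,0],[0,0,-1]],[[0,0,0],[0,0,-1]],[[0,0,0],[0,0,-1]],[[0,0,0],[0,0,-1]],[[0,0,0],[0,0,-1]]]'

```text
time: 25.45
ee_pos: [0.4382, 0.3142, 0.1962]
orientation: [[0.995, -0.101, 0.001], [-0.101, -0.995, 0.0], [0.001, -0.0, -1.0]]
contact_force: [0.2, 0.2, -0.1]
finger_gap: 0.066
```

arm_command --rows '[[[0,0,0],[0,0,-1]],[[0,0,0],[0,0,0]]]'

```text
time: 25.65
ee_pos: [0.4383, 0.3141, 0.196]
orientation: [[1.0, 0.001, 0.0], [0.001, -1.0, 0.0], [0.0, -0.0, -1.0]]
contact_force: [0.5, 0.4, 0.5]
finger_gap: 0.0656
```

Run:
```python
from m import *
print(r.state()['joints'])
im=np.hstack([snap('top','t4.png'),snap('side','s4.png')]);cv2.imwrite('pics/c4.png',cv2.resize(im,(800,300))[:,:,::-1])
im=cv2.imread('pics/t4.png')[:,:,::-1].copy()
m=mask(im,(105,90,50),(122,255,160)); m[:140]=0;m[250:]=0;m[:,:210]=0;m[:,370:]=0
print('case',rectz(m,.042)[0])
for n,lo,hi in[('or',(8,150,100),(20,255,255)),('te',(80,100,80),(95,255,255)),('vi',(130,80,80),(150,255,255))]:
    mm=mask(im,lo,hi); mm[:195]=0;mm[250:]=0;mm[:,:225]=0;mm[:,355:]=0
    c=big(cv2.morphologyEx(mm,cv2.MORPH_OPEN,np.ones((3,3)))); e=cv2.fitEllipse(c); print(n,e,onz('top',*e[0],.011))
```

```text
[-15.1664  21.6287 -34.6869 101.0812  13.8163  61.5501 -54.5415]
case ((0.6075917482376099, -0.03188028186559677), (0.14496538043022156, 0.047260887920856476), 89.88519287109375)
or ((250.748291015625, 220.1382598876953), (26.6986083984375, 27.64455223083496), 78.67523956298828) [0.5432 0.0544 0.011 ]
te ((331.364501953125, 217.4471435546875), (28.729747772216797, 29.038715362548828), 131.04660034179688) [ 0.5479 -0.1151  0.011 ]
vi ((291.264892578125, 218.81153869628906), (28.845048904418945, 29.563419342041016), 126.68656921386719) [ 0.5455 -0.0305  0.011 ]
```

View pics/c4.png

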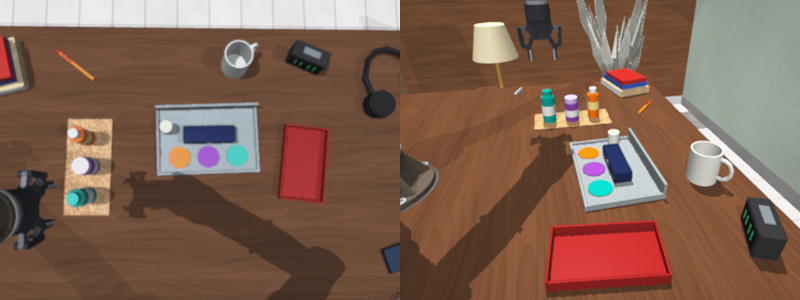

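arm_command --rows '[[[0.49,0.98,0],[0,0,0]],[[0.49,0.98,0],[0,0,0]],[[0.49,0.98,0],[0,0,0]],[[0.49,0.98,0],[0,0,0]],[[0.49,0.98,0],[0,0,0]]]' --gripper 70

```text
time: 26.25
ee_pos: [0.4998, 0.1907, 0.1957]
orientation: [[1.0, -0.003, 0.0], [-0.003, -1.0, -0.0], [0.0, 0.0, -1.0]]
contact_force: [-0.4, -0.0, 0.6]
finger_gap: 0.07
```

arm_command --rows '[[[0.49,0.98,0],[0,0,0]],[[0.49,0.98,0],[0,0,0]],[[0.49,0.98,0],[0,0,0]],[[0.49,0.98,0],[0,0,0]],[[0.49,0.98,0],[0,0,0]]]'

```text
time: 26.75
ee_pos: [0.561, 0.0681, 0.1957]
orientation: [[1.0, -0.003, 0.0], [-0.003, -1.0, -0.0], [0.0, 0.0, -1.0]]
contact_force: [-1.1, -0.1, -0.1]
finger_gap: 0.0699
```

arm_command --rows '[[[0.49,0.98,0],[0,0,0]],[[0.49,0.98,0],[0,0,0]],[[0.49,0.98,0],[0,0,0]],[[0.49,0.98,0],[0,0,0]],[[0,0,0],[0,0,0]]]'

```text
time: 27.25
ee_pos: [0.6107, -0.0339, 0.1951]
orientation: [[1.0, -0.009, 0.0], [-0.009, -1.0, -0.002], [0.0, 0.002, -1.0]]
contact_force: [-1.0, -0.0, -0.5]
finger_gap: 0.0698
```

Run:
```python
from m import *
print(r.state()['joints'],r.state()['ee_pos'])
im=snap('wrist','w5.png')
```

```text
[ 16.7857  27.0954 -27.3208  91.4498  13.5182  64.7398 -14.2927] [ 0.6107 -0.0339  0.1951]
```

View pics/w5.png

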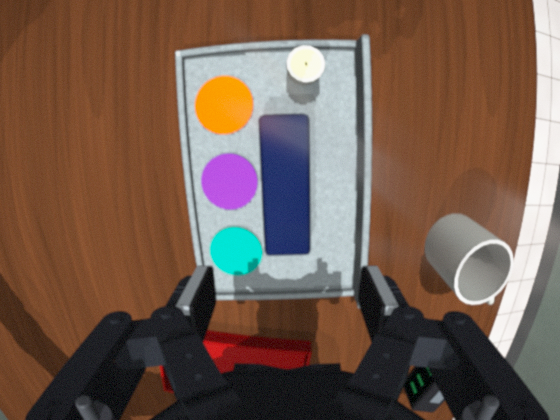

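arm_command --rows '[[[0,0,1],[0,0,0]],[[0,0,1],[0,0,0]],[[0,0,1],[0,0,0]],[[0,0,1],[0,0,0]],[[0,0,1],[0,0,0]]]'

```text
time: 27.8
ee_pos: [0.6092, -0.0273, 0.0698]
orientation: [[1.0, -0.001, 0.0], [-0.001, -1.0, 0.001], [0.0, -0.001, -1.0]]
contact_force: [0.6, -0.0, 0.2]
finger_gap: 0.0701
```

arm_command --rows '[[[0,0,0.9],[0,0,0]],[[0,0,0.7],[0,0,0]],[[0,0,0.5],[0,0,0]],[[0,0,0],[0,0,0]],[[0,0,0],[0,0,0]]]'

```text
time: 28.3
ee_pos: [0.6098, -0.0283, 0.0184]
orientation: [[1.0, -0.0, 0.001], [-0.0, -1.0, 0.0], [0.001, -0.0, -1.0]]
contact_force: [0.5, 0.3, 1.1]
finger_gap: 0.0704
```

arm_command --rows '[[[0,0.1,0.16],[0,0,0]],[[0,0,0],[0,0,0]]]'

```text
time: 28.5
ee_pos: [0.6099, -0.032, 0.0142]
orientation: [[1.0, -0.001, 0.001], [-0.001, -1.0, -0.0], [0.001, 0.0, -1.0]]
contact_force: [0.4, 0.0, 0.1]
finger_gap: 0.0701
```

arm_command --rows '[[[0,0,0],[0,0,0]],[[0,0,0],[0,0,0]],[[0,0,0],[0,0,0]],[[0,0,0],[0,0,0]],[[0,0,0],[0,0,0]]]' --gripper 30 --grip_force 50

```text
time: 29.0
ee_pos: [0.6099, -0.0315, 0.0146]
orientation: [[1.0, -0.001, 0.001], [-0.001, -1.0, -0.0], [0.001, 0.0, -1.0]]
contact_force: [-1.4, -0.5, 5.8]
finger_gap: 0.0476
```

arm_command --rows '[[[0,0,-0.5],[0,0,0]],[[0,0,-1],[0,0,0]],[[0,0,-1],[0,0,0]],[[0,0,-1],[0,0,0]],[[0,0,0],[0,0,0]]]'

```text
time: 29.5
ee_pos: [0.612, -0.0309, 0.1057]
orientation: [[1.0, -0.0, 0.006], [-0.0, -1.0, 0.0], [0.006, -0.0, -1.0]]
contact_force: [0.9, 0.6, -0.2]
finger_gap: 0.0476
```

Run:
```python
from m import *
im=np.hstack([snap('wrist','w6.png'),snap('side','s6.png')]);cv2.imwrite('pics/c6.png',cv2.resize(im,(800,300))[:,:,::-1])
```

```text
(no output)
```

View pics/c6.png

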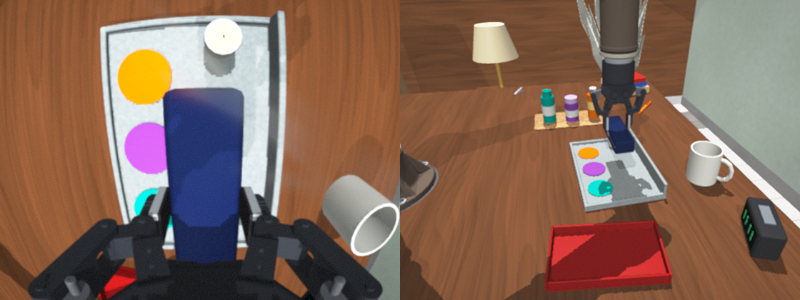

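arm_command --rows '[[[-0.32,0.5,0],[0,0,0]],[[-0.32,1,0],[0,0,0]],[[-0.32,1,0],[0,0,0]],[[-0.32,1,0],[0,0,0]],[[-0.32,1,0],[0,0,0]]]'

```text
time: 30.1
ee_pos: [0.5673, -0.1458, 0.1]
orientation: [[1.0, -0.001, -0.003], [-0.001, -1.0, -0.0], [-0.003, 0.0, -1.0]]
contact_force: [0.1, -1.2, -1.6]
finger_gap: 0.0476
```

arm_command --rows '[[[-0.32,1,0],[0,0,0]],[[-0.32,1,0],[0,0,0]],[[-0.32,1,0],[0,0,0]],[[-0.32,1,0],[0,0,0]],[[-0.32,1,0],[0,0,0]]]'

```text
time: 30.6
ee_pos: [0.5271, -0.2705, 0.1]
orientation: [[1.0, -0.001, -0.003], [-0.001, -1.0, 0.001], [-0.003, -0.001, -1.0]]
contact_force: [-0.2, -0.4, -1.1]
finger_gap: 0.0478
```

arm_command --rows '[[[-0.32,1,0],[0,0,0]],[[0,0.6,0],[0,0,0]],[[0,0,0],[0,0,1]],[[0,0,0],[0,0,1]],[[0,0,0],[0,0,1]]]'

```text
time: 31.1
ee_pos: [0.5208, -0.3087, 0.1005]
orientation: [[0.95, -0.314, -0.001], [-0.314, -0.95, 0.001], [-0.001, -0.001, -1.0]]
contact_force: [0.1, -0.1, -1.9]
finger_gap: 0.0474
```

arm_command --rows '[[[0,0,0],[0,0,1]],[[0,0,0],[0,0,1]],[[0,0,0],[0,0,1]],[[0,0,0],[0,0,1]],[[0,0,0],[0,0,1]]]'

```text
time: 31.6
ee_pos: [0.5209, -0.3084, 0.1005]
orientation: [[0.666, -0.746, -0.001], [-0.746, -0.666, 0.001], [-0.002, 0.0, -1.0]]
contact_force: [-0.3, 0.2, -1.4]
finger_gap: 0.0477
```

arm_command --rows '[[[0,0,0],[0,0,1]],[[0,0,0],[0,0,1]],[[0,0,0],[0,0,1]],[[0,0,0],[0,0,1]],[[0,0,0],[0,0,1]]]'

```text
time: 32.1
ee_pos: [0.5209, -0.3083, 0.1005]
orientation: [[0.204, -0.979, -0.001], [-0.979, -0.204, 0.001], [-0.001, 0.001, -1.0]]
contact_force: [-0.3, 0.3, -1.2]
finger_gap: 0.0477
```

arm_command --rows '[[[0,0,0],[0,0,1]],[[0,0,0],[0,0,1]],[[0,0,0],[0,0,1]],[[0,0,0],[0,0,0.17]],[[0,0,0],[0,0,0]]]'

```text
time: 32.6
ee_pos: [0.5212, -0.3085, 0.1008]
orientation: [[-0.12, -0.993, -0.001], [-0.993, 0.12, 0.0], [-0.0, 0.001, -1.0]]
contact_force: [-0.1, 0.3, -1.0]
finger_gap: 0.0474
```

Run:
```python
from m import *
s=r.state();print(s['ee_pos'],s['joints'])
im=np.hstack([snap('wrist','w7.png'),snap('side','s7.png')]);cv2.imwrite('pics/c7.png',cv2.resize(im,(800,300))[:,:,::-1])
```

```text
[ 0.5212 -0.3085  0.1008] [ 25.8054  29.2494  -0.3452  99.9695   0.2222  50.836  -71.5453]
```

View pics/c7.png

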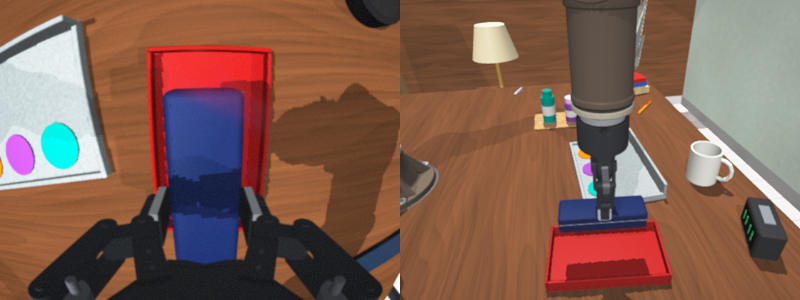

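arm_command --rows '[[[0,0,1],[0,0,0]],[[0,0,1],[0,0,0]],[[0,0,0.7],[0,0,0]],[[0,0,0.5],[0,0,0]],[[0,0,0],[0,0,0]]]'

```text
time: 33.2
ee_pos: [0.5203, -0.3083, 0.0197]
orientation: [[-0.122, -0.993, -0.003], [-0.993, 0.122, 0.001], [-0.001, 0.003, -1.0]]
contact_force: [-0.2, 0.1, -0.5]
finger_gap: 0.0476
```

arm_command --rows '[[[0,0,0.1],[0,0,0]],[[0,0,0],[0,0,0]],[[0,0,0],[0,0,0]]]'

```text
time: 33.5
ee_pos: [0.522, -0.3091, 0.0197]
orientation: [[-0.123, -0.992, 0.001], [-0.992, 0.123, -0.001], [0.001, -0.001, -1.0]]
contact_force: [0.8, 0.6, -2.0]
finger_gap: 0.0476
```

arm_command --rows '[[[0,0,0.2],[0,0,0]],[[0,0,0.08],[0,0,0]],[[0,0,0],[0,0,0]]]'

```text
time: 33.8
ee_pos: [0.5214, -0.3088, 0.0117]
orientation: [[-0.123, -0.992, -0.0], [-0.992, 0.123, -0.0], [0.0, 0.0, -1.0]]
contact_force: [-0.7, 0.0, -0.9]
finger_gap: 0.0475
```

arm_command --rows '[[[0,0,0.06],[0,0,0]],[[0,0,0],[0,0,0]]]'

```text
time: 34.0
ee_pos: [0.5214, -0.3088, 0.0116]
orientation: [[-0.123, -0.992, 0.0], [-0.992, 0.123, -0.0], [0.0, -0.0, -1.0]]
contact_force: [-4.9, 2.3, 14.2]
finger_gap: 0.0474
```

arm_command --rows '[[[0,0,0],[0,0,0]],[[0,0,0],[0,0,0]],[[0,0,0],[0,0,0]],[[0,0,0],[0,0,0]]]' --gripper 68

```text
time: 34.4
ee_pos: [0.5214, -0.3088, 0.0102]
orientation: [[-0.123, -0.992, -0.0], [-0.992, 0.123, -0.0], [0.0, 0.0, -1.0]]
contact_force: [0.3, -0.1, 0.2]
finger_gap: 0.068
```

arm_command --rows '[[[0,0,-0.5],[0,0,0]],[[0,0,-1],[0,0,0]],[[0,0,-1],[0,0,0]],[[0,0,-1],[0,0,0]],[[0,0,-1],[0,0,0]]]'

```text
time: 34.9
ee_pos: [0.5215, -0.3088, 0.1248]
orientation: [[-0.123, -0.992, 0.001], [-0.992, 0.123, -0.0], [0.0, -0.001, -1.0]]
contact_force: [-0.4, -1.2, 0.1]
finger_gap: 0.0678
```

arm_command --rows '[[[0,0,-1],[0,0,-1]],[[0,0,-1],[0,0,-0.17]],[[0,0,-0.8],[0,0,0]],[[0,0,0],[0,0,0]]]'

```text
time: 35.3
ee_pos: [0.523, -0.3097, 0.1969]
orientation: [[-0.001, -1.0, 0.005], [-1.0, 0.001, -0.003], [0.003, -0.005, -1.0]]
contact_force: [0.5, 0.6, -0.4]
finger_gap: 0.0676
```

Run:
```python
from m import *
im=np.hstack([snap('wrist','w8.png'),snap('side','s8.png')]);cv2.imwrite('pics/c8.png',cv2.resize(im,(800,300))[:,:,::-1])
```

```text
(no output)
```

View pics/c8.png

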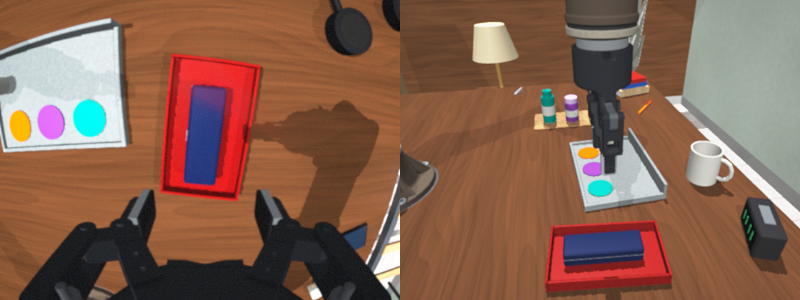

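arm_command --rows '[[[-1,0.13,0],[0,0,0]],[[-1,0.13,0],[0,0,0]],[[-1,0.13,0],[0,0,0]],[[-1,0.13,0],[0,0,0]],[[-1,0.13,0],[0,0,0]]]' --grip_force 40

```text
time: 35.9
ee_pos: [0.5041, -0.1826, 0.1917]
orientation: [[-0.001, -1.0, -0.002], [-1.0, 0.001, 0.001], [-0.001, 0.002, -1.0]]
contact_force: [-0.2, 0.7, -0.4]
finger_gap: 0.0681
```

arm_command --rows '[[[-1,0.13,0],[0,0,0]],[[-1,0.13,0],[0,0,0]],[[-1,0.13,0],[0,0,0]],[[-1,0.13,0],[0,0,0]],[[-1,0.13,0],[0,0,0]]]'

```text
time: 36.4
ee_pos: [0.4879, -0.0578, 0.1919]
orientation: [[-0.0, -1.0, -0.002], [-1.0, 0.0, 0.0], [-0.0, 0.002, -1.0]]
contact_force: [0.3, -0.6, 0.1]
finger_gap: 0.0683
```

arm_command --rows '[[[-1,0.13,0],[0,0,0]],[[-1,0.13,0],[0,0,0]],[[-1,0.13,0],[0,0,0]],[[-1,0.13,0],[0,0,0]],[[-1,0.13,0],[0,0,0]]]'

```text
time: 36.9
ee_pos: [0.4718, 0.067, 0.1919]
orientation: [[-0.0, -1.0, -0.002], [-1.0, 0.0, -0.0], [0.0, 0.002, -1.0]]
contact_force: [0.7, 1.1, -0.2]
finger_gap: 0.0678
```

arm_command --rows '[[[-1,0.13,0],[0,0,0]],[[-1,0.13,0],[0,0,0]],[[-1,0.13,0],[0,0,0]],[[-1,0.13,0],[0,0,0]],[[-1,0.13,0],[0,0,0]]]'

```text
time: 37.4
ee_pos: [0.4557, 0.1918, 0.1918]
orientation: [[-0.0, -1.0, -0.002], [-1.0, 0.0, -0.001], [0.001, 0.002, -1.0]]
contact_force: [0.6, 1.0, 0.7]
finger_gap: 0.068
```

arm_command --rows '[[[-1,0.13,0],[0,0,0]],[[-1,0.13,0],[0,0,0]],[[-1,0.13,0],[0,0,0]],[[-1,0.13,0],[0,0,0]],[[-0.9,0.13,0],[0,0,0]]]'

```text
time: 37.9
ee_pos: [0.4395, 0.3145, 0.1917]
orientation: [[-0.0, -1.0, -0.002], [-1.0, 0.0, -0.001], [0.001, 0.002, -1.0]]
contact_force: [0.8, -0.2, 0.6]
finger_gap: 0.0678
```

arm_command --rows '[[[0,0,0],[0,0,0]],[[0,0,0],[0,0,0]]]'

```text
time: 38.1
ee_pos: [0.4398, 0.3133, 0.1918]
orientation: [[0.001, -1.0, -0.002], [-1.0, -0.001, -0.001], [0.001, 0.002, -1.0]]
contact_force: [0.7, -0.2, -0.5]
finger_gap: 0.0678
```

Run:
```python
from m import *
im=np.hstack([snap('wrist','w9.png'),snap('top','t9.png')]);cv2.imwrite('pics/c9.png',cv2.resize(im,(800,300))[:,:,::-1])
```

```text
(no output)
```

View pics/c9.png

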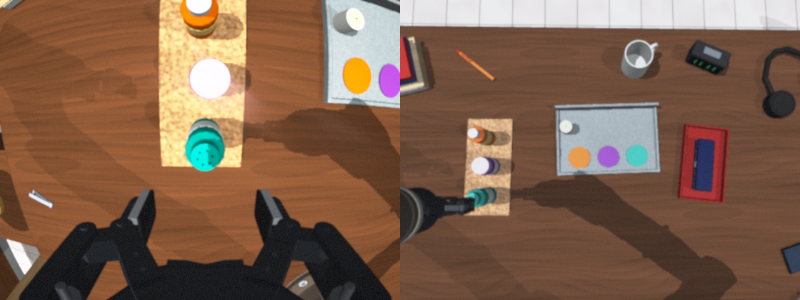

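arm_command --rows '[[[-0.05,0.04,1],[0,0,0]],[[0,0,1],[0,0,0]],[[0,0,1],[0,0,0]],[[0,0,1],[0,0,0]],[[0,0,0.8],[0,0,0]]]'

```text
time: 38.7
ee_pos: [0.4396, 0.3131, 0.0714]
orientation: [[-0.002, -1.0, -0.001], [-1.0, 0.002, -0.001], [0.001, 0.001, -1.0]]
contact_force: [-0.2, -0.3, 0.1]
finger_gap: 0.0679
```

arm_command --rows '[[[0,0,0.45],[0,0,0]],[[0,0,0],[0,0,0]],[[0,0,0],[0,0,0]]]'

```text
time: 39.0
ee_pos: [0.4399, 0.3148, 0.0621]
orientation: [[-0.001, -1.0, 0.0], [-1.0, 0.001, 0.0], [-0.0, -0.0, -1.0]]
contact_force: [0.4, 1.3, -0.6]
finger_gap: 0.0681
```

arm_command --rows '[[[0,0,0],[0,0,0]],[[0,0,0],[0,0,0]],[[0,0,0],[0,0,0]],[[0,0,0],[0,0,0]],[[0,0,0],[0,0,0]]]' --gripper 25

```text
time: 39.5
ee_pos: [0.4403, 0.3153, 0.0629]
orientation: [[-0.001, -1.0, 0.002], [-1.0, 0.001, 0.001], [-0.001, -0.002, -1.0]]
contact_force: [-0.3, -1.6, 5.8]
finger_gap: 0.0462
```

arm_command --rows '[[[0,0,-0.5],[0,0,0]],[[0,0,-1],[0,0,0]],[[0,0,-1],[0,0,0]],[[0,0,-0.4],[0,0,0]],[[0,0,0],[0,0,0]]]'

```text
time: 40.0
ee_pos: [0.4403, 0.3157, 0.1359]
orientation: [[-0.001, -1.0, 0.003], [-1.0, 0.001, 0.002], [-0.002, -0.003, -1.0]]
contact_force: [0.3, -0.7, -2.9]
finger_gap: 0.0461
```

arm_command --rows '[[[0.5,-0.25,0],[0,0,0]],[[1,-0.25,0],[0,0,0]],[[1,-0.25,0],[0,0,0]],[[1,-0.25,0],[0,0,0]],[[1,-0.25,0],[0,0,0]]]'

```text
time: 40.5
ee_pos: [0.4703, 0.1997, 0.1325]
orientation: [[-0.001, -1.0, -0.002], [-1.0, 0.001, -0.002], [0.002, 0.002, -1.0]]
contact_force: [0.5, -0.1, -1.9]
finger_gap: 0.046
```

arm_command --rows '[[[1,-0.25,0],[0,0,0]],[[1,-0.25,0],[0,0,0]],[[1,-0.25,0],[0,0,0]],[[1,-0.25,0],[0,0,0]],[[1,-0.25,0],[0,0,0]]]'

```text
time: 41.0
ee_pos: [0.5011, 0.0748, 0.1326]
orientation: [[-0.001, -1.0, -0.003], [-1.0, 0.001, -0.001], [0.001, 0.003, -1.0]]
contact_force: [-0.2, 0.1, -2.2]
finger_gap: 0.0458
```

arm_command --rows '[[[1,-0.25,0],[0,0,0]],[[1,-0.25,0],[0,0,0]],[[1,-0.25,0],[0,0,0]],[[1,-0.25,0],[0,0,0]],[[1,-0.25,0],[0,0,0]]]'

```text
time: 41.5
ee_pos: [0.5319, -0.05, 0.1325]
orientation: [[-0.001, -1.0, -0.003], [-1.0, 0.001, -0.001], [0.001, 0.003, -1.0]]
contact_force: [0.3, 0.7, -2.7]
finger_gap: 0.0461
```

arm_command --rows '[[[1,-0.25,0],[0,0,0]],[[1,-0.25,0],[0,0,0]],[[0.7,-0.15,0],[0,0,0]],[[0,0,0],[0,0,0]],[[0,0,0],[0,0,0]]]'

```text
time: 42.0
ee_pos: [0.548, -0.116, 0.1327]
orientation: [[-0.002, -1.0, -0.003], [-1.0, 0.002, 0.0], [-0.0, 0.003, -1.0]]
contact_force: [-0.0, 1.1, -1.3]
finger_gap: 0.046
```

arm_command --rows '[[[0,0,0.8],[0,0,0]],[[0,0,0.8],[0,0,0]],[[0,0,0.5],[0,0,0]],[[0,0,0],[0,0,0]],[[0,0,0],[0,0,0]]]'

```text
time: 42.5
ee_pos: [0.5492, -0.1146, 0.0816]
orientation: [[0.0, -1.0, -0.0], [-1.0, -0.0, 0.0], [-0.0, 0.0, -1.0]]
contact_force: [0.4, 0.4, -1.4]
finger_gap: 0.0461
```

Shift x by about 1 mm and lower 11.5 mm.

arm_command --rows '[[[0,-0.04,0.3],[0,0,0]],[[0,0,0.1],[0,0,0]],[[0,0,0],[0,0,0]],[[0,0,0],[0,0,0]]]'

```text
time: 42.9
ee_pos: [0.5503, -0.1151, 0.0717]
orientation: [[-0.0, -1.0, 0.0], [-1.0, 0.0, -0.0], [0.0, -0.0, -1.0]]
contact_force: [0.4, -0.9, -2.1]
finger_gap: 0.0458
```

arm_command --rows '[[[0,0,0.06],[0,0,0]],[[0,0,0],[0,0,0]]]'

```text
time: 43.1
ee_pos: [0.5504, -0.1151, 0.0701]
orientation: [[-0.001, -1.0, 0.0], [-1.0, 0.001, -0.0], [0.0, -0.0, -1.0]]
contact_force: [0.2, -0.1, -2.1]
finger_gap: 0.0462
```

arm_command --rows '[[[0,0,0.06],[0,0,0]],[[0,0,0],[0,0,0]]]'

```text
time: 43.3
ee_pos: [0.5515, -0.1152, 0.07]
orientation: [[-0.001, -1.0, 0.003], [-1.0, 0.001, -0.0], [0.0, -0.003, -1.0]]
contact_force: [-1.9, 0.4, 9.3]
finger_gap: 0.046
```

arm_command --rows '[[[0,0,0],[0,0,0]],[[0,0,0],[0,0,0]],[[0,0,0],[0,0,0]],[[0,0,0],[0,0,0]]]' --gripper 66

```text
time: 43.7
ee_pos: [0.5502, -0.1151, 0.0685]
orientation: [[-0.0, -1.0, -0.0], [-1.0, 0.0, -0.0], [0.0, 0.0, -1.0]]
contact_force: [-0.2, 0.6, -0.7]
finger_gap: 0.0659
```

arm_command --rows '[[[0,0,-0.5],[0,0,0]],[[0,0,-1],[0,0,0]],[[0,0,-1],[0,0,0]],[[0,0,-1],[0,0,0]],[[0,0,-1],[0,0,0]]]'

```text
time: 44.2
ee_pos: [0.5502, -0.115, 0.183]
orientation: [[-0.0, -1.0, 0.001], [-1.0, 0.0, -0.0], [0.0, -0.001, -1.0]]
contact_force: [-0.0, -0.5, -0.7]
finger_gap: 0.0662
```

arm_command --rows '[[[0,0,-0.7],[0,0,0]],[[-1,0.07,0],[0,0,0]],[[-1,0.07,0],[0,0,0]],[[-1,0.07,0],[0,0,0]],[[-1,0.07,0],[0,0,0]]]'

```text
time: 44.7
ee_pos: [0.5432, -0.0141, 0.1996]
orientation: [[-0.001, -1.0, 0.001], [-1.0, 0.001, 0.0], [-0.0, -0.001, -1.0]]
contact_force: [-0.0, 0.1, 0.7]
finger_gap: 0.0659
```

arm_command --rows '[[[-1,0.07,0],[0,0,0]],[[-1,0.07,0],[0,0,0]],[[-1,0.07,0],[0,0,0]],[[-1,0.07,0],[0,0,0]],[[-1,0.07,0],[0,0,0]]]'

```text
time: 45.2
ee_pos: [0.5345, 0.111, 0.1995]
orientation: [[-0.0, -1.0, 0.001], [-1.0, 0.0, 0.0], [-0.0, -0.001, -1.0]]
contact_force: [1.4, -0.7, -0.4]
finger_gap: 0.066
```

arm_command --rows '[[[-1,0.07,0],[0,0,0]],[[-1,0.07,0],[0,0,0]],[[-1,0.07,0],[0,0,0]],[[-1,0.07,0],[0,0,0]],[[-1,0.07,0],[0,0,0]]]'

```text
time: 45.7
ee_pos: [0.5258, 0.236, 0.1995]
orientation: [[-0.001, -1.0, 0.001], [-1.0, 0.001, 0.0], [-0.0, -0.001, -1.0]]
contact_force: [0.2, -0.3, -0.7]
finger_gap: 0.0661
```

arm_command --rows '[[[-1,0.07,0],[0,0,0]],[[-1,0.07,0],[0,0,0]],[[-1,0.07,0],[0,0,0]],[[0,0,0],[0,0,0]],[[0,0,0],[0,0,0]]]'

```text
time: 46.2
ee_pos: [0.5205, 0.3102, 0.1991]
orientation: [[0.001, -1.0, 0.0], [-1.0, -0.001, -0.0], [0.0, -0.0, -1.0]]
contact_force: [0.2, -0.8, 0.5]
finger_gap: 0.0658
```

Run:
```python
from m import *
im=np.hstack([snap('wrist','w10.png'),snap('top','t10.png')]);cv2.imwrite('pics/c10.png',cv2.resize(im,(800,300))[:,:,::-1])
```

```text
(no output)
```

View pics/c10.png

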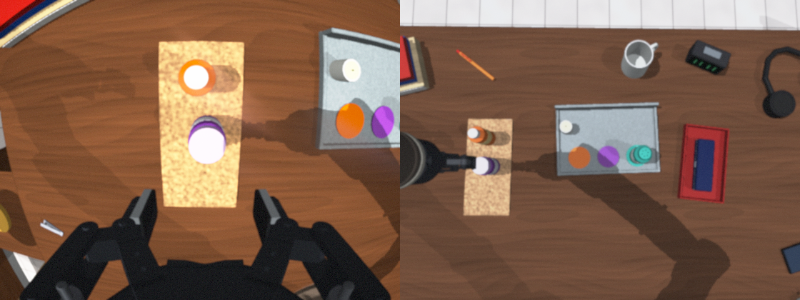

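arm_command --rows '[[[0,0.04,1],[0,0,0]],[[0,0,1],[0,0,0]],[[0,0,1],[0,0,0]],[[0,0,1],[0,0,0]],[[0,0,1],[0,0,0]]]'

```text
time: 46.8
ee_pos: [0.5204, 0.3084, 0.073]
orientation: [[-0.002, -1.0, 0.001], [-1.0, 0.002, -0.001], [0.001, -0.001, -1.0]]
contact_force: [-0.1, -0.9, -0.4]
finger_gap: 0.066
```

arm_command --rows '[[[0,0,0.9],[0,0,0]],[[0,0,0.6],[0,0,0]],[[0,0,0],[0,0,0]],[[0,0,0],[0,0,0]]]'

```text
time: 47.2
ee_pos: [0.5202, 0.3097, 0.0366]
orientation: [[-0.001, -1.0, 0.0], [-1.0, 0.001, 0.0], [-0.0, -0.0, -1.0]]
contact_force: [0.4, 0.4, 0.3]
finger_gap: 0.0661
```

arm_command --rows '[[[0,0,0],[0,0,0]],[[0,0,0],[0,0,0]],[[0,0,0],[0,0,0]],[[0,0,0],[0,0,0]],[[0,0,0],[0,0,0]]]' --gripper 25

```text
time: 47.7
ee_pos: [0.5208, 0.3102, 0.0378]
orientation: [[-0.001, -1.0, 0.002], [-1.0, 0.001, 0.001], [-0.001, -0.002, -1.0]]
contact_force: [-0.7, -0.9, 5.4]
finger_gap: 0.0478
```

arm_command --rows '[[[0,0,-0.5],[0,0,0]],[[0,0,-1],[0,0,0]],[[0,0,-1],[0,0,0]],[[0,0,-0.4],[0,0,0]],[[0,0,0],[0,0,0]]]'

```text
time: 48.2
ee_pos: [0.5207, 0.3107, 0.1107]
orientation: [[-0.001, -1.0, 0.003], [-1.0, 0.001, 0.002], [-0.002, -0.003, -1.0]]
contact_force: [-0.5, 0.0, -1.8]
finger_gap: 0.0477
```

arm_command --rows '[[[0.5,-0.08,0],[0,0,0]],[[1,-0.08,0],[0,0,0]],[[1,-0.08,0],[0,0,0]],[[1,-0.08,0],[0,0,0]],[[1,-0.08,0],[0,0,0]]]'

```text
time: 48.7
ee_pos: [0.5288, 0.1947, 0.107]
orientation: [[-0.001, -1.0, -0.002], [-1.0, 0.001, -0.002], [0.002, 0.002, -1.0]]
contact_force: [0.7, 0.0, -1.7]
finger_gap: 0.0479
```

arm_command --rows '[[[1,-0.08,0],[0,0,0]],[[1,-0.08,0],[0,0,0]],[[1,-0.08,0],[0,0,0]],[[1,-0.08,0],[0,0,0]],[[1,-0.08,0],[0,0,0]]]'

```text
time: 49.2
ee_pos: [0.5383, 0.07, 0.1071]
orientation: [[-0.001, -1.0, -0.003], [-1.0, 0.001, -0.001], [0.001, 0.003, -1.0]]
contact_force: [-0.1, 0.2, -1.6]
finger_gap: 0.0477
```

arm_command --rows '[[[1,-0.08,0],[0,0,0]],[[1,-0.08,0],[0,0,0]],[[1,-0.08,0],[0,0,0]],[[0.6,0,0],[0,0,0]],[[0,0,0],[0,0,0]]]'

```text
time: 49.7
ee_pos: [0.5445, -0.021, 0.1075]
orientation: [[-0.005, -1.0, -0.002], [-1.0, 0.005, -0.001], [0.001, 0.002, -1.0]]
contact_force: [-0.0, -0.1, -2.0]
finger_gap: 0.0475
```

arm_command --rows '[[[0,0,0.8],[0,0,0]],[[0,0,0.8],[0,0,0]],[[0,0,0.5],[0,0,0]],[[0,0,0],[0,0,0]],[[0,0,0],[0,0,0]]]'

```text
time: 50.2
ee_pos: [0.5455, -0.0169, 0.0562]
orientation: [[0.0, -1.0, -0.0], [-1.0, -0.0, 0.0], [-0.0, 0.0, -1.0]]
contact_force: [0.9, 0.0, -1.5]
finger_gap: 0.0479
```

arm_command --rows '[[[0.55,-0.06,0],[0,0,0]],[[0,0,0],[0,0,0]],[[0,0,0.3],[0,0,0]],[[0,0,0.08],[0,0,0]],[[0,0,0],[0,0,0]]]'

```text
time: 50.7
ee_pos: [0.5466, -0.0311, 0.046]
orientation: [[-0.0, -1.0, -0.001], [-1.0, 0.0, 0.0], [-0.0, 0.001, -1.0]]
contact_force: [-0.1, -0.1, -1.7]
finger_gap: 0.0481
```

arm_command --rows '[[[0,0,0.07],[0,0,0]],[[0,0,0],[0,0,0]]]'

```text
time: 50.9
ee_pos: [0.5473, -0.0311, 0.0449]
orientation: [[-0.0, -1.0, 0.0], [-1.0, 0.0, 0.0], [-0.0, -0.0, -1.0]]
contact_force: [-0.6, 0.7, -0.2]
finger_gap: 0.0478
```

arm_command --rows '[[[0,0,0.04],[0,0,0]],[[0,0,0],[0,0,0]]]'

```text
time: 51.1
ee_pos: [0.5479, -0.0311, 0.0448]
orientation: [[-0.0, -1.0, 0.002], [-1.0, 0.0, -0.0], [0.0, -0.002, -1.0]]
contact_force: [-1.4, 0.8, 7.5]
finger_gap: 0.0478
```

arm_command --rows '[[[0,0,0],[0,0,0]],[[0,0,0],[0,0,0]],[[0,0,0],[0,0,0]],[[0,0,0],[0,0,0]]]' --gripper 66

```text
time: 51.5
ee_pos: [0.547, -0.0313, 0.0437]
orientation: [[-0.001, -1.0, -0.0], [-1.0, 0.001, -0.0], [0.0, 0.0, -1.0]]
contact_force: [-0.9, 0.3, 0.3]
finger_gap: 0.0659
```

arm_command --rows '[[[0,0,-0.5],[0,0,0]],[[0,0,-1],[0,0,0]],[[0,0,-1],[0,0,0]],[[0,0,-1],[0,0,0]],[[0,0,-1],[0,0,0]]]'

```text
time: 52.0
ee_pos: [0.547, -0.0312, 0.1583]
orientation: [[-0.0, -1.0, 0.001], [-1.0, 0.0, 0.0], [-0.0, -0.001, -1.0]]
contact_force: [0.2, -1.3, 0.3]
finger_gap: 0.0655
```

arm_command --rows '[[[0,0,-1],[0,0,0]],[[0,0,-0.7],[0,0,0]],[[-1,-0.16,0],[0,0,0]],[[-1,-0.16,0],[0,0,0]],[[-1,-0.16,0],[0,0,0]]]'

```text
time: 52.5
ee_pos: [0.5592, 0.0444, 0.2001]
orientation: [[-0.001, -1.0, 0.001], [-1.0, 0.001, 0.0], [-0.0, -0.001, -1.0]]
contact_force: [0.3, 0.4, -0.0]
finger_gap: 0.0661
```

arm_command --rows '[[[-1,-0.16,0],[0,0,0]],[[-1,-0.16,0],[0,0,0]],[[-1,-0.16,0],[0,0,0]],[[-1,-0.16,0],[0,0,0]],[[-1,-0.16,0],[0,0,0]]]'

```text
time: 53.0
ee_pos: [0.5791, 0.1697, 0.1998]
orientation: [[-0.0, -1.0, 0.0], [-1.0, 0.0, 0.0], [-0.0, -0.0, -1.0]]
contact_force: [0.1, 0.6, -0.9]
finger_gap: 0.0656
```

arm_command --rows '[[[-1,-0.16,0],[0,0,0]],[[-1,-0.16,0],[0,0,0]],[[-1,-0.16,0],[0,0,0]],[[-1,-0.16,0],[0,0,0]],[[-1,-0.16,0],[0,0,0]]]'

```text
time: 53.5
ee_pos: [0.5992, 0.2946, 0.1998]
orientation: [[-0.0, -1.0, 0.0], [-1.0, 0.0, 0.0], [-0.0, -0.0, -1.0]]
contact_force: [-0.2, -0.7, -0.3]
finger_gap: 0.0662
```

arm_command --rows '[[[-1,-0.12,0],[0,0,0]],[[0,0,0],[0,0,0]],[[0,0,0],[0,0,0]]]'

```text
time: 53.8
ee_pos: [0.6019, 0.319, 0.1992]
orientation: [[0.001, -1.0, -0.0], [-1.0, -0.001, -0.0], [0.0, 0.0, -1.0]]
contact_force: [0.1, -0.8, -0.9]
finger_gap: 0.0664
```

Run:
```python
from m import *
im=np.hstack([snap('wrist','w11.png'),snap('top','t11.png')]);cv2.imwrite('pics/c11.png',cv2.resize(im,(800,300))[:,:,::-1])
```

```text
(no output)
```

View pics/c11.png

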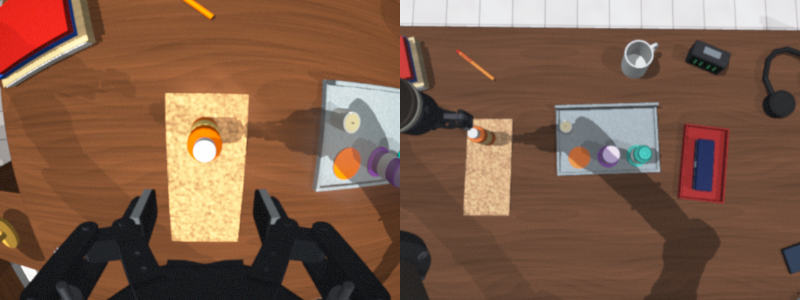

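Descend to about .056: 143 mm.

arm_command --rows '[[[0,0,1],[0,0,0]],[[0,0,1],[0,0,0]],[[0,0,1],[0,0,0]],[[0,0,1],[0,0,0]],[[0,0,1],[0,0,0]]]'

```text
time: 54.4
ee_pos: [0.6028, 0.3169, 0.0734]
orientation: [[-0.002, -1.0, 0.001], [-1.0, 0.002, -0.001], [0.001, -0.001, -1.0]]
contact_force: [-0.2, 0.1, 0.4]
finger_gap: 0.0657
```

arm_command --rows '[[[0,0,0.5],[0,0,0]],[[0,0,0.2],[0,0,0]],[[0,0,0],[0,0,0]],[[0,0,0],[0,0,0]]]'

```text
time: 54.8
ee_pos: [0.603, 0.3189, 0.0576]
orientation: [[-0.001, -1.0, 0.002], [-1.0, 0.001, 0.001], [-0.001, -0.002, -1.0]]
contact_force: [0.1, -0.8, 0.8]
finger_gap: 0.066
```

arm_command --rows '[[[0,0,0],[0,0,0]],[[0,0,0],[0,0,0]],[[0,0,0],[0,0,0]],[[0,0,0],[0,0,0]],[[0,0,0],[0,0,0]]]' --gripper 20

```text
time: 55.3
ee_pos: [0.603, 0.3191, 0.0578]
orientation: [[-0.0, -1.0, 0.002], [-1.0, 0.0, 0.001], [-0.001, -0.002, -1.0]]
contact_force: [-0.9, -0.8, 6.6]
finger_gap: 0.0421
```

arm_command --rows '[[[0,0,-0.5],[0,0,0]],[[0,0,-1],[0,0,0]],[[0,0,-1],[0,0,0]],[[0,0,-0.4],[0,0,0]],[[0,0,0],[0,0,0]]]'

```text
time: 55.8
ee_pos: [0.6031, 0.3193, 0.1308]
orientation: [[-0.001, -1.0, 0.003], [-1.0, 0.001, 0.002], [-0.002, -0.003, -1.0]]
contact_force: [0.0, -0.7, -1.9]
finger_gap: 0.0422
```

arm_command --rows '[[[0.5,0.2,0],[0,0,0]],[[1,0.22,0],[0,0,0]],[[1,0.22,0],[0,0,0]],[[1,0.22,0],[0,0,0]],[[1,0.22,0],[0,0,0]]]'

```text
time: 56.3
ee_pos: [0.5735, 0.2036, 0.1271]
orientation: [[-0.001, -1.0, -0.003], [-1.0, 0.001, -0.002], [0.002, 0.003, -1.0]]
contact_force: [-0.4, 0.3, -2.2]
finger_gap: 0.0423
```

arm_command --rows '[[[1,0.22,0],[0,0,0]],[[1,0.22,0],[0,0,0]],[[1,0.22,0],[0,0,0]],[[1,0.22,0],[0,0,0]],[[1,0.22,0],[0,0,0]]]'

```text
time: 56.8
ee_pos: [0.5456, 0.0789, 0.1273]
orientation: [[-0.001, -1.0, -0.003], [-1.0, 0.001, -0.001], [0.001, 0.003, -1.0]]
contact_force: [0.9, -1.1, -1.9]
finger_gap: 0.042
```

arm_command --rows '[[[0.7,0.15,0],[0,0,0]],[[0.4,0,0],[0,0,0]],[[0,0,0],[0,0,0]],[[0,0,0],[0,0,0]]]'

```text
time: 57.2
ee_pos: [0.5436, 0.0543, 0.1284]
orientation: [[-0.0, -1.0, -0.001], [-1.0, 0.0, 0.0], [-0.0, 0.001, -1.0]]
contact_force: [-0.1, 0.8, -1.2]
finger_gap: 0.0421
```

arm_command --rows '[[[0,0,0.8],[0,0,0]],[[0,0,0.8],[0,0,0]],[[0,0,0.5],[0,0,0]],[[0,0,0],[0,0,0]],[[0,0,0],[0,0,0]]]'

```text
time: 57.7
ee_pos: [0.544, 0.0545, 0.0765]
orientation: [[0.0, -1.0, -0.0], [-1.0, -0.0, 0.0], [-0.0, 0.0, -1.0]]
contact_force: [-0.3, 0.6, -2.6]
finger_gap: 0.042
```

arm_command --rows '[[[0,-0.02,0.3],[0,0,0]],[[0,0,0.12],[0,0,0]],[[0,0,0],[0,0,0]],[[0,0,0],[0,0,0]]]'

```text
time: 58.1
ee_pos: [0.5444, 0.0536, 0.0659]
orientation: [[-0.001, -1.0, 0.0], [-1.0, 0.001, -0.0], [0.0, -0.0, -1.0]]
contact_force: [0.4, -0.6, -1.4]
finger_gap: 0.0421
```

arm_command --rows '[[[0,0,0.07],[0,0,0]],[[0,0,0],[0,0,0]]]'

```text
time: 58.3
ee_pos: [0.5451, 0.0538, 0.0647]
orientation: [[-0.001, -1.0, 0.002], [-1.0, 0.001, 0.0], [-0.0, -0.002, -1.0]]
contact_force: [-0.9, 0.1, 4.2]
finger_gap: 0.0421
```

arm_command --rows '[[[0,0,0],[0,0,0]],[[0,0,0],[0,0,0]],[[0,0,0],[0,0,0]],[[0,0,0],[0,0,0]]]' --gripper 66

```text
time: 58.7
ee_pos: [0.5443, 0.0537, 0.064]
orientation: [[-0.0, -1.0, -0.0], [-1.0, 0.0, -0.0], [0.0, 0.0, -1.0]]
contact_force: [0.6, -0.5, 0.8]
finger_gap: 0.0658
```

arm_command --rows '[[[0,0,-0.5],[0,0,0]],[[0,0,-1],[0,0,0]],[[0,0,-1],[0,0,0]],[[0,0,-1],[0,0,0]],[[0,0,-1],[0,0,0]]]'

```text
time: 59.2
ee_pos: [0.5443, 0.0538, 0.1786]
orientation: [[-0.0, -1.0, 0.001], [-1.0, 0.0, 0.0], [-0.0, -0.001, -1.0]]
contact_force: [0.8, -1.0, -0.1]
finger_gap: 0.0661
```

arm_command --rows '[[[0,0,-0.8],[0,0,0]],[[-1,0.4,0],[0,0,0]],[[-1,0.4,0],[0,0,0]],[[-1,0.4,0],[0,0,0]],[[-1,0.4,0],[0,0,0]]]'

```text
time: 59.7
ee_pos: [0.5039, 0.1547, 0.1976]
orientation: [[-0.001, -1.0, 0.001], [-1.0, 0.001, 0.0], [-0.0, -0.001, -1.0]]
contact_force: [-0.3, 0.2, -0.1]
finger_gap: 0.0662
```

arm_command --rows '[[[-1,0.4,0],[0,0,0]],[[-1,0.4,0],[0,0,0]],[[-1,0.4,0],[0,0,0]],[[-1,0.4,0],[0,0,0]],[[-1,0.4,0],[0,0,0]]]'

```text
time: 60.2
ee_pos: [0.4539, 0.2798, 0.1976]
orientation: [[-0.0, -1.0, 0.001], [-1.0, 0.0, 0.0], [-0.0, -0.001, -1.0]]
contact_force: [0.1, -0.4, 0.1]
finger_gap: 0.0662
```

arm_command --rows '[[[-0.5,0.2,0],[0,0,0]],[[0,0,0],[0,0,0]],[[0,0,0],[0,0,0]]]'

```text
time: 60.5
ee_pos: [0.45, 0.2902, 0.1967]
orientation: [[-0.001, -1.0, 0.0], [-1.0, 0.001, -0.001], [0.001, -0.0, -1.0]]
contact_force: [0.1, -0.4, -0.5]
finger_gap: 0.0663
```

Run:
```python
from m import *
print(r.state()['ee_pos'])
im=snap('top','t12.png');im2=snap('side','s12.png')
a=cv2.resize(im[140:250,210:370],(560,385),interpolation=cv2.INTER_CUBIC)
cv2.imwrite('pics/c12.png',np.hstack([a,cv2.resize(im2[100:380,180:380],(275,385))])[:,:,::-1][:, :800])
hsv=cv2.cvtColor(im,cv2.COLOR_RGB2HSV)
m=mask(im,(105,90,50),(122,255,160)); m[:140]=0;m[:,:395]=0;m[:,460:]=0;m[280:]=0
print('case',rectz(m,.039)[0])
# white cap / lid
w=mask(im,(0,0,215),(180,40,255)); w[:205]=0;w[235:]=0;w[:,:235]=0;w[:,320:]=0
cs,_=cv2.findContours(w,cv2.RETR_EXTERNAL,cv2.CHAIN_APPROX_NONE)
for c in cs:
    if cv2.contourArea(c)>40:
        (x,y),rr=cv2.minEnclosingCircle(c);print(x,y,rr,onz('top',x,y,.123),onz('top',x,y,.099))
```

```text
[0.45   0.2902 0.1967]
case ((0.5187399983406067, -0.30118513107299805), (0.05118456110358238, 0.1419762521982193), 84.09362030029297)
247.61538696289062 216.8076934814453 6.722072124481201 [0.5434 0.0561 0.123 ] [0.5449 0.0572 0.099 ]
295.2799987792969 215.74856567382812 11.739354133605957 [ 0.5449 -0.0302  0.123 ] [ 0.5464 -0.0321  0.099 ]
```

View pics/c12.png

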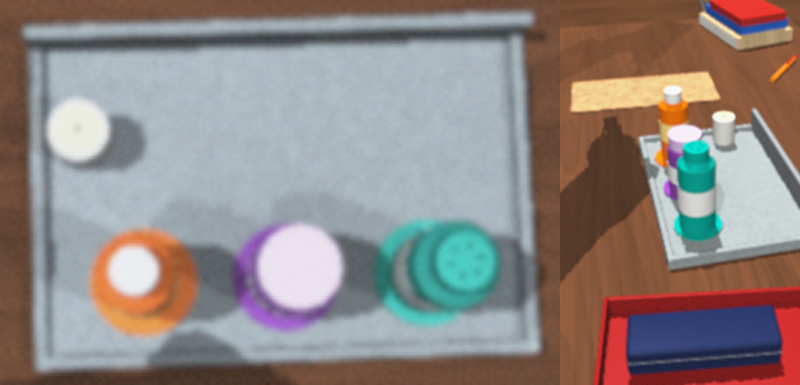

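Run:
```python
from m import *
print(onz('top',343.0,214.8,.129)); print(r.state()['contact_force'],r.state()['time'])
print(r.sign_off())
```

```text
[ 0.5457 -0.1161  0.129 ]
[ 0.751   0.0234 -0.6394] 60.6
the job is handed in; nothing more can be done
None
```

The job is done and handed in at 60.6 s. The three toiletries went to the cork mat first, then the spectacle case into the valet tray, then each toiletry back to its own coaster. The sign-off gives no verdict, so the checks below are my own, from the last top and side pictures.

- **Toiletries:** all three stand upright on the coaster of their own colour. Comparing cap or lid centres with coaster centres gives offsets of about 2 mm for each, within the 12 mm limit.
- **Case:** it lies flat and right side up in the tray. The top view puts it about 9 mm from the tray centre, within the 40 mm limit. The arm's position when it let go was closer, about 3 mm off.
- **Candle:** it looks unmoved in the picture. I did not measure its position again.
- **Arm:** it is clear of everything, and the force reading is about 1 N, which is just noise.

No check failed. The only disagreement was the few millimetres between the camera and the arm for the case.

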